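# Square up and shut away the serving slates

### The job

Put every serving slate lying on the counter flat onto the stack in the slate rack, and tap the stack square until all the slates sit flush against the two back uprights and the left upright. Only once the whole stack is square, swing the front gate fully closed into its catch; also push the wooden end block so that it stands flat against the right-hand edge of the rack's base, centred on the stack. Leave the other things on the counter where they are.

Things in the scene. Friction and masses are not known exactly. Their poses are not given: they have to be found in the camera images.
- rack: Slate rack, fixed: wooden base 6 mm thick, from x -70 to +45, y -88 to +76 mm of its origin, which lies on the counter under the centre of a squared stack; own x points away from the robot (yaw within 0.15), y left. Open at the front (-x) and right (-y). Two steel back uprights and one left upright, tops 64 mm above the counter, line up the stack.
- rack_floor (a point): Top of the rack's base (6 mm above the counter) at the centre of a squared stack; axes as the rack. A slate that touches both back uprights and the left upright has its origin over this point and its axes along the rack's.
- gate (a joint): Front gate, a steel bar 150 mm long, 8 thick, 12 to 34 mm above the counter, on an upright pin. 0 = closed across the front, tip in the catch (a stop); up to 1.7 rad as the tip swings out towards the robot (at 1.57 it points to rack -x). Light friction (0.03 N m) holds it where it is left. Closed, it is 8 mm in front of a squared stack; a slate standing out blocks it.
- gate_hinge (a point): On the gate's pin axis at the bar's mid height (23 mm above the counter), at x -44.5, y +68 mm of the rack.
- gate_tip (a point): Free end of the gate bar, 150 mm from the pin, mid height and mid thickness.
- back_uprights (a point): Midway between the two back uprights, on the plane of their stack-side faces (rack x +32.5 mm), 35 mm above the counter. Each is 20 mm wide, centred 43 mm to either side (rack y); between them the back is open.
- left_upright (a point): Middle of the stack-side face of the left upright (36 mm wide along rack x), rack x 0, y +55 mm, 35 mm above the counter.
- catch (a point): The fixed dark steel C-shaped catch at the front right corner of the rack in which the gate's tip rests when closed; it is 42 mm high over the counter.
- block_spot (a point): On the counter, where the end block's origin comes when the block stands centred on the stack with its side flat against the right-hand (-y) edge of the rack's base; axes as the rack; 130 mm to the rack's -y.
- end_block: Loose plain brown wooden end block, 100 mm (own x) x 84 mm (own y) x 42 mm high, about 0.28 kg; origin at the centre of its underside. Starts on the counter at the right.
- slate1: Dark grey serving slate, a plain thin plate 65 mm (own x) x 110 mm (own y) x 8 mm, about 0.14 kg, all alike; origin at the centre of its underside; lies askew in the rack at the bottom.
- slate2: Dark grey serving slate, a plain thin plate 65 mm (own x) x 110 mm (own y) x 8 mm, about 0.14 kg, all alike; origin at the centre of its underside; lies askew on slate1 in the rack.
- slate3: Dark grey serving slate, a plain thin plate 65 mm (own x) x 110 mm (own y) x 8 mm, about 0.14 kg, all alike; origin at the centre of its underside; may be absent; if present, starts lying flat on the counter.
- slate4: Dark grey serving slate, a plain thin plate 65 mm (own x) x 110 mm (own y) x 8 mm, about 0.14 kg, all alike; origin at the centre of its underside; may be absent; if present, starts lying flat on the counter.
- slate5: Dark grey serving slate, a plain thin plate 65 mm (own x) x 110 mm (own y) x 8 mm, about 0.14 kg, all alike; origin at the centre of its underside; may be absent; if present, starts lying flat on the counter.
- slate6: Dark grey serving slate, a plain thin plate 65 mm (own x) x 110 mm (own y) x 8 mm, about 0.14 kg, all alike; origin at the centre of its underside; may be absent; if present, starts lying flat on the counter.
- ramekin: Bystander, loose: white bowl, 80 mm across, 45 mm high; origin at the underside's centre (for the teaspoon, near its middle). Leave it alone.
- cutter: Bystander, loose: steel ring-shaped cookie cutter, 60 mm across, 28 mm high; origin at the underside's centre (for the teaspoon, near its middle). Leave it alone.
- teaspoon: Bystander, loose: teaspoon 150 mm long, lying; origin at the underside's centre (for the teaspoon, near its middle). Leave it alone.
There are look-alikes about, which are no part of the job. What is shaped like the slate2 but blue or white is not meant.

How it is judged (in metres and radians):
On the way, in this order (a step that is already met when the one before it is completed fails the run):
1. every slate present is in the rack's stack, squared against the back and left uprights (x of slate1 in the frame of rack_floor between -0.0035 and 0.0035 m and y of slate1 in the frame of rack_floor between -0.0035 and 0.0035 m and z of each of slate1, slate2, slate3, slate4, slate5, slate6 in the frame of rack_floor below 0.045 m and angle between the x axis of each of slate1, slate2, slate3, slate4, slate5, slate6 and the x axis of rack, either way round below 0.045 rad and angle between each of slate1, slate2, slate3, slate4, slate5, slate6's own z axis and vertical below 0.06 rad and x of slate2 in the frame of rack_floor between -0.0035 and 0.0035 m and y of slate2 in the frame of rack_floor between -0.0035 and 0.0035 m and x of slate3 in the frame of rack_floor between -0.0035 and 0.0035 m and y of slate3 in the frame of rack_floor between -0.0035 and 0.0035 m and x of slate4 in the frame of rack_floor between -0.0035 and 0.0035 m and y of slate4 in the frame of rack_floor between -0.0035 and 0.0035 m and x of slate5 in the frame of rack_floor between -0.0035 and 0.0035 m and y of slate5 in the frame of rack_floor between -0.0035 and 0.0035 m and x of slate6 in the frame of rack_floor between -0.0035 and 0.0035 m and y of slate6 in the frame of rack_floor between -0.0035 and 0.0035 m), for 0.2 s.
2. after that, the gate is swung closed into its catch (value of joint gate below 0.05 rad), for 0.2 s.
At the end, for the whole second after the job is handed in: All slates flat in the stack, within 3.5 mm and 0.045 rad of flush against back and left uprights; gate within 0.05 rad of closed; end block within 6 mm of the rack base's right edge, within 15 mm of centred and 0.08 rad of square; all at rest (all of step 1 and value of joint gate below 0.05 rad and x of end_block in the frame of block_spot between -0.015 and 0.015 m and y of end_block in the frame of block_spot between -0.006 and 0.006 m and angle between the x axis of end_block and the x axis of rack, either way round below 0.08 rad and angle between end_block's own z axis and vertical below 0.06 rad and linear speed of each of slate1, slate2, slate3, slate4, slate5, slate6, end_block below 0.02 m/s); the robot touches nothing.
It fails at once if one of the other things on the counter is moved by more than 4 cm (distance of any of ramekin, cutter, teaspoon from where it was at the start of the episode above 0.04 m).
Of slate3, slate4, slate5, slate6 only 2 to 4 are there at a start; the rules pass over those that are not, and their reading is None.
At some moment in a run one of end_block may be knocked a few centimetres aside while the robot is not near it.
Once in a run the grip may slacken for a moment while it holds something.
It also fails if it takes over 210 s, if anything falls off the work surface, if the arm or the gripper's body presses on something with over 40 N, if the wrist force passes 120 N, or if a joint passes its speed limit or range.

### The arm

A 6-joint arm with a two-finger parallel gripper is mounted at the origin on the work surface. World frame = base frame: x ahead of the robot, y to its left, z up, the work surface at z = 0. Lengths are in mm, angles in rad, forces in N, time in s.
With the tool pointing down it reaches from about 350 to 875 mm from the base axis. Payload 15.5 kg.
Tool frame: the origin (TCP) lies on the centre line of the jaws, within the pads' length; the fingertips stand 22 mm ahead of it and the grasp point (between the pads) lies 3 mm ahead of it; x points along the fingers, y is the direction in which the jaws open and shut, and the axes are right-handed (so a half turn about x gives the same grasp; the last joint's range is limited). The gripper opens to 85 mm and grips with 20 to 120 N. Pads are 22 mm wide; open, the fingers measure 114 mm over their backs; the gripper's body (76 mm by 85 mm) begins 54 mm behind the grasp point. The pads swing forward as they close: fully open they stand 13 mm farther back than shut.
Start: joints at [1.101, 0.494, 1.345, -0, 1.302, -0.096], TCP at [228.218, 581.845, 253.277] pointing down, gripper open.
Joint ranges: [-2.91, 2.91], [-0.82, 2.16], [0.22, 2.67], [-1.22, 4.37], [0.12, 2.79], [-3.08, 3.08]. Speed limits (rad/s): [1.89, 1.89, 2.57, 3.01, 3.01, 3.01].

### API

Orientations are given as [roll, pitch, yaw] about the fixed x, y, z axes, in that order (R = Rz(yaw) Ry(pitch) Rx(roll)).
In Python, from rig import get_state, snapshot, close_job, search_frame, outline_of, mark_of gives the robot as it stands.
- The arm moves only by the tool jog_arm, never from a script. Its argument "rows" is a list of rows, each a list of 6 numbers: the shift along the tool's x, y, z in mm, then the turn, a rotation vector about the tool's x, y, z in degrees. A call has 1 to 10 rows; each row shifts and turns the commanded pose from where the row before left it, along the tool's axes as they then stand; what a row does not reach is not made up. A row lasts 1/12 s, in which the tool goes at most 41.7 mm and 7.16 degrees, less where a joint would pass 70% of its speed; a pose out of reach is approached as far as the arm can. A call is refused whole if a number of a shift passes 41.7 or a number of a turn 7.16, either way. A call with a gripper value outside its range is refused whole. "hand" is the opening in per cent of the stroke, from 0 (shut) to 100 (fully open), set as the call begins (left out, the last holds). The fingers move at their own pace and stop on an object; "newtons" is the grip in N (left out, the last holds). Time passes only in rows, so rows that do not move let the fingers close. It gives the time, the measured TCP pose, the force and the opening at its end, in the units of the state.
- get_state(): the state, without advancing time (a new reading comes with each control period).
- snapshot(name): name is "side" or "top" or "wrist"; returns a dict with "pixels" (480x640x3 uint8, red, green, blue), "K" (3x3 intrinsics, pixels), "R" (3x3) and "t" (3): a world point X has camera coordinates R X + t. Camera axes: x right, y down, z forward; pixel columns grow to the right and rows downward; lengths in mm; the calibration is good to about 2 mm. The wrist camera is an equidistant fisheye: a pixel r from the principal point sees the ray r / f radians off the axis. A picture is of the moment at which its call begins. There is no depth.
- close_job(): hands the job in, once; it reports no verdict.
Trained networks look in a picture, given as the dict that the camera call returned (one of the last four; its "shot" number tells which), for a name from the list of things; names that differ only in an ending like _2 or _b are one class to them, and where a whole thing is asked for, a point or a joint stands for the part that bears it (a point fixed in the world has none). Each returns a list of dicts, best first, with "confidence" (0 to 1); they miss things now and then, are a little off and sometimes report something else, mostly with a low value. They report only what shows in the picture. A call takes as long as a camera call. They do not tell look-alikes from the thing itself.
- search_frame(target, picture): "xyz" ([x, y, z] in mm, in world coordinates, good to about 4 mm: the middle of the surface that is visible of it).
- outline_of(target, picture): "region" (480x640 bool, what is visible of it).
- mark_of(target, picture): "xyz" ([x, y, z] in mm, in world coordinates, good to about 4 mm: a listed point, or the origin of a listed thing).
The state is a dict: "clock": time; "q": joint angles; "qd": joint speeds; "joint_torque": joint torques, N m; "position": TCP position; "tool_rot": TCP orientation; "wrist_force": force on the tool from outside, world axes, zero at the start; "ft_torque": the same for the moment, N m; "grip_width": opening from 0.0 (shut) to 1.0 (fully open).
Only numpy, scipy, OpenCV 4.12 (cv2) and the standard library are available. Lean on these libraries where they do the work, as an engineer would, in place of code of your own. Each camera call takes 0.05 s, during which the arm holds its last target.

## Working session

There is one attempt and no reset: what is moved stays moved. The work goes in short steps, Python scripts to look and compute and a tool call to move; the robot and the scene stay as the last step left them, time stands still between calls to the robot, and variables do not carry over. Pictures are saved under pics/ and viewed, and the job is handed in when it is done.

Besides the shell and the picture viewer there is one more tool, called after "Call:" as name(argument=value, ...), one argument or row to a line, values as JSON. jog_arm: Moves the arm, as the interface text tells. Its arguments: {"type":"object","properties":{"rows":{"type":"array"},"hand":{"type":"number"},"newtons":{"type":"number"}},"required":["rows"]}

```bash
ls; mkdir -p pics
cat > h.py <<'E'
import numpy as np, cv2
from rig import *
def save(p,n): cv2.imwrite(f'pics/{n}.png',p['pixels'][:,:,::-1])
def proj(p,X):
    X=np.atleast_2d(X).astype(float); c=X@np.array(p['R']).T+np.array(p['t']); u=c@np.array(p['K']).T
    return u[:,:2]/u[:,2:]
def back(p,uv,z):
    uv=np.atleast_2d(uv).astype(float); R=np.array(p['R']);t=np.array(p['t'])
    d=np.c_[uv,np.ones(len(uv))]@np.linalg.inv(p['K']).T@R; o=-R.T@t
    return o+d*((z-o[2])/d[:,2])[:,None]
E
python3 - <<'E'
from h import *
print(get_state())
for n in['top','side']:
    p=snapshot(n);save(p,n+'0');print(n,np.array(p['K']).round(1).tolist(),(-np.array(p['R']).T@np.array(p['t'])).round(0))
    for k in['slate1','rack','end_block','ramekin','cutter','teaspoon','gate']:
        print(k,[(round(d['confidence'],2),np.round(d['xyz']).tolist()) for d in search_frame(k,p)])
    for k in['rack_floor','gate_hinge','gate_tip','back_uprights','left_upright','catch','block_spot','end_block']:
        print(k,[(round(d['confidence'],2),np.round(d['xyz']).tolist()) for d in mark_of(k,p)])
E
```

```text
pics
{'clock': 0.0, 'q': array([ 1.10146447e+00,  4.94187925e-01,  1.34613452e+00,  2.69938161e-05,
        1.30254113e+00, -9.55040242e-02]), 'qd': array([-8.44121769e-04, -1.33968502e-04,  4.46575393e-05,  1.99264806e-05,
        5.77039782e-04,  1.40141255e-03]), 'joint_torque': array([ 3.30460898e-05, -8.82132840e+01, -3.83871853e+01,  7.47092167e-05,
        9.81333840e-03,  4.50959965e-05]), 'position': array([228.0725626 , 581.52756613, 252.69615926]), 'tool_rot': array([-1.68677035,  1.56952515, -2.06060535]), 'wrist_force': array([ 1.45522564,  0.10638099, -0.37565647]), 'ft_torque': array([ 0.02101234,  0.03526491, -0.03300409]), 'grip_width': 0.999668532854464}
top [[496.4, 0.0, 323.1], [0.0, 496.4, 240.1], [0.0, 0.0, 1.0]] [ 311.    8. 1157.]
slate1 [(0.93, [594.0, 212.0, 9.0]), (0.88, [601.0, 18.0, 27.0]), (0.66, [443.0, -198.0, 7.0]), (0.6, [296.0, 216.0, 5.0]), (0.55, [439.0, 236.0, 8.0])]
rack [(0.79, [577.0, 33.0, 8.0])]
end_block [(0.76, [499.0, -374.0, 42.0])]
ramekin [(0.65, [696.0, 363.0, 22.0]), (0.39, [581.0, 33.0, 10.0])]
cutter [(0.61, [742.0, 184.0, 18.0])]

[... 668 characters left out ...]
.0]), (0.62, [599.0, 9.0, 20.0])]
end_block [(0.66, [491.0, -391.0, 42.0]), (0.31, [441.0, 231.0, 6.0])]
ramekin [(0.85, [689.0, 356.0, 31.0])]
cutter [(0.67, [739.0, 176.0, 16.0])]
teaspoon [(0.73, [340.0, 357.0, 8.0])]
gate [(0.74, [488.0, 69.0, 24.0])]
rack_floor [(0.57, [611.0, 26.0, 12.0])]
gate_hinge [(0.8, [562.0, 86.0, 20.0]), (0.75, [612.0, 24.0, -2.0])]
gate_tip [(0.89, [425.0, 48.0, 24.0]), (0.46, [612.0, 77.0, 32.0]), (0.34, [604.0, 17.0, 17.0])]
back_uprights [(0.96, [649.0, 25.0, 36.0]), (0.24, [340.0, 361.0, 3.0])]
left_upright [(0.66, [610.0, 78.0, 34.0]), (0.56, [690.0, 358.0, -2.0])]
catch [(0.88, [575.0, -62.0, 23.0])]
block_spot []
end_block [(0.9, [503.0, -380.0, -2.0])]
```

View pics/top0.png

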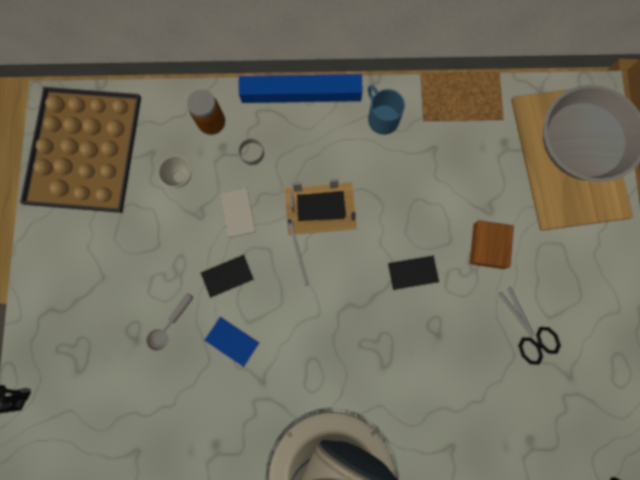

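View pics/side0.png

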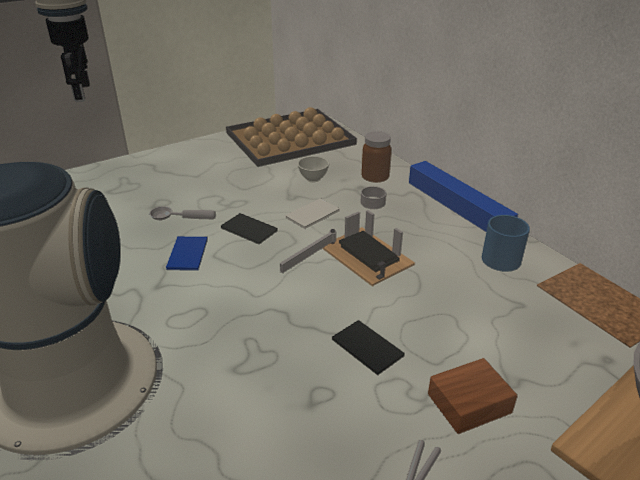

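```bash
cat >> h.py <<'E'
from scipy.optimize import least_squares
def rect(p,mask,z,L,W):
    """fit rectangle LxW (x,y) to mask contour at plane z. returns x,y,yaw(of x axis), rms"""
    cs,_=cv2.findContours(mask.astype(np.uint8),cv2.RETR_EXTERNAL,cv2.CHAIN_APPROX_NONE)
    c=max(cs,key=cv2.contourArea)[:,0]
    w=back(p,c,z)[:,:2]
    r=cv2.minAreaRect(w.astype(np.float32)); best=None
    def sd(q,s):
        d=w-q[:2];cth,sth=np.cos(q[2]),np.sin(q[2])
        a=np.abs(np.c_[cth*d[:,0]+sth*d[:,1],-sth*d[:,0]+cth*d[:,1]])-np.array([L/2-s,W/2-s])
        return np.linalg.norm(np.maximum(a,0),axis=1)+np.minimum(a.max(1),0)
    for k in(0,1):
        f=least_squares(lambda q:sd(q,q[3]),[r[0][0],r[0][1],np.radians(r[2])+k*np.pi/2,0],loss='soft_l1',f_scale=1.)
        if best is None or f.cost<best.cost:best=f
    q=best.x.copy();q[2]=(q[2]+np.pi/2)%np.pi-np.pi/2
    return q.round(3),round(float(np.sqrt(np.mean(best.fun**2))),2)
def dark(p,thr=60):
    return (p['pixels'].max(2)<thr)
E
python3 - <<'E'
from h import *
for n in['top','side']:
    p=snapshot(n)
    for d in outline_of('slate2',p):
        m=d['region'];px=p['pixels'][m]; 
        if px.mean()>80 : continue
        cs=np.argwhere(m).mean(0)
        print(n,round(d['confidence'],2),m.sum(),cs.round(),px.mean(0).round(), [rect(p,m,z,65,110) for z in((30,) if abs(back(p,cs[::-1],8)[0,0]-600)<60 else (8,))])
    for d in outline_of('end_block',p)[:1]:
        print('block',d['confidence'],rect(p,d['region'],42,100,84))
    P=p['pixels']
    big=P[150:340,200:480] if n=='top' else P[170:300,270:430]
    cv2.imwrite(f'pics/{n}crop.png',cv2.resize(big[:,:,::-1],None,fx=2.8 if n=='top' else 4,fy=2.8 if n=='top' else 4,interpolation=cv2.INTER_CUBIC))
E
```

```text
top 0.93 1286 [206. 321.] [35. 33. 29.] [(array([6.00698e+02, 1.40220e+01, 2.50000e-02, 7.90000e-01]), 1.04)]
top 0.89 1336 [273. 413.] [37. 38. 36.] [(array([ 4.44108e+02, -1.98933e+02,  1.44000e-01,  8.24000e-01]), 0.87)]
top 0.69 1386 [276. 227.] [40. 40. 37.] [(array([ 4.43887e+02,  2.34061e+02,  4.02000e-01, -7.70000e-02]), 0.91)]
top 0.57 1466 [342. 232.] [ 27.  61. 112.] [(array([ 2.93552e+02,  2.20849e+02, -5.87000e-01,  1.14000e-01]), 0.95)]
block 0.94 (array([ 5.01129e+02, -3.74137e+02, -1.73000e-01, -2.69500e+00]), 2.31)
side 0.97 1006 [253. 187.] [ 36.  57. 109.] [(array([289.857, 214.681,  -0.608,   0.461]), 1.55)]
side 0.89 1000 [228. 249.] [55. 55. 51.] [(array([ 4.39608e+02,  2.25911e+02,  4.10000e-01, -2.91500e+00]), 1.44)]
side 0.78 2038 [347. 368.] [43. 43. 40.] [(array([ 4.40465e+02, -2.03606e+02,  1.52000e-01, -1.75200e+00]), 1.22)]
side 0.75 1117 [249. 367.] [50. 49. 45.] [(array([ 5.90358e+02,  7.56000e-01,  2.10000e-02, -9.63000e-01]), 1.84)]
side 0.59 4247 [395. 472.] [95. 62. 42.] [(array([ 514.369, -372.975,   -1.548,  -13.507]), 6.85)]
block 0.79 (array([ 4.88625e+02, -3.91151e+02, -1.61000e-01, -9.45400e+00]), 2.79)
```

View pics/topcrop.png

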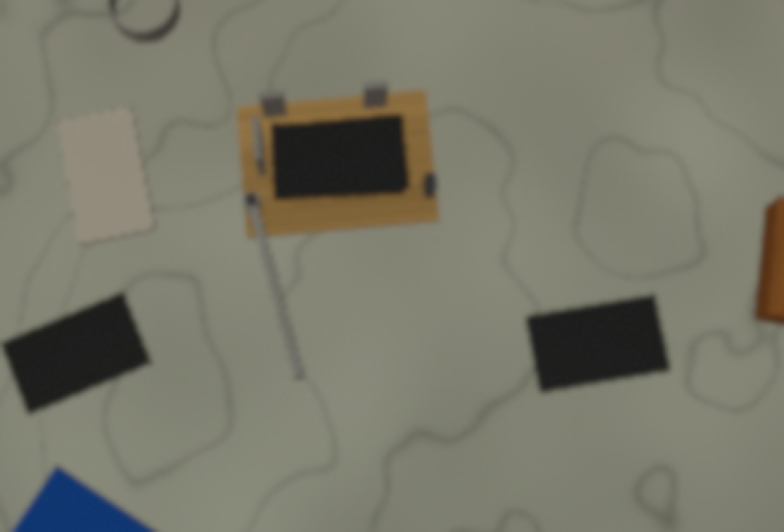

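View pics/sidecrop.png

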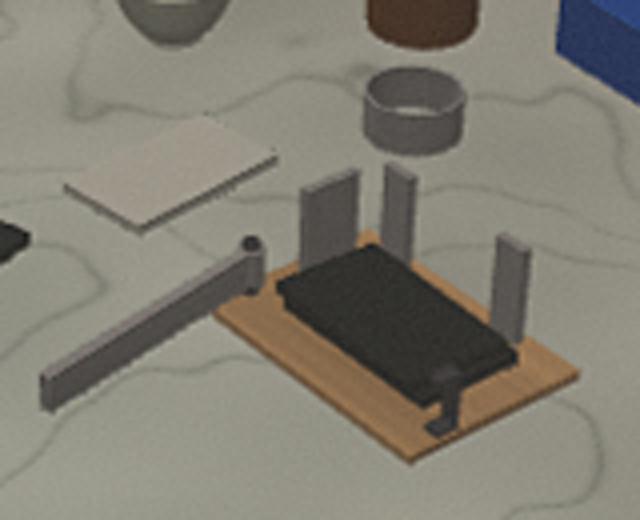

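Run:
```python
from h import *
for n in['top','side']:
    p=snapshot(n);P=p['pixels'].astype(int)
    c=proj(p,[[600,20,6]])[0]
    m=(P[:,:,0]-P[:,:,2]>35)
    yy,xx=np.mgrid[:480,:640]
    m&=(abs(xx-c[0])<90)&(abs(yy-c[1])<70)
    m=cv2.morphologyEx(m.astype(np.uint8),cv2.MORPH_CLOSE,np.ones((5,5)))
    k,l,s,_=cv2.connectedComponentsWithStats(m);i=1+np.argmax(s[1:,4]);m=l==i
    q,r=rect(p,m,6,115,164)
    th=q[2];off=np.array([-12.5,-6]);R=np.array([[np.cos(th),-np.sin(th)],[np.sin(th),np.cos(th)]])
    print(n,q,r,'origin',(q[:2]-R@off).round(1))
    # LSQ of marks
    loc={'gate_hinge':(-44.5,68),'back_uprights':(32.5,0),'left_upright':(0,55),'rack_floor':(0,0)}
    A=[];B=[]
    for k2,v in loc.items():
        d=mark_of(k2,p)
        if d: A.append(v);B.append(d[0]['xyz'][:2])
    A=np.array(A,float);B=np.array(B)
    f=least_squares(lambda q:((np.c_[np.cos(q[2])*A[:,0]-np.sin(q[2])*A[:,1],np.sin(q[2])*A[:,0]+np.cos(q[2])*A[:,1]]+q[:2])-B).ravel(),[610,25,0])
    print('marks',f.x.round(3),f.fun.round(1))
```

```text
top [6.03177e+02 1.61090e+01 7.80000e-02 1.00100e+00] 4.17 origin [615.2  23.1]
marks [6.14893e+02 2.47360e+01 4.90000e-02] [-0.  -1.5  1.3  1.9  2.5  0.2 -3.7 -0.6]
side [5.95225e+02 9.96300e+00 8.80000e-02 4.39300e+00] 14.05 origin [607.1  17. ]
marks [6.15986e+02 2.34260e+01 1.47000e-01] [-0.2 -0.8  0.5 -1.6 -0.4  2.4]
```

Run:
```python
from h import *
p=snapshot('top')
c=np.array([(238,107),(425,91),(438,219),(248,237)])/2.8+[200,150]
L=np.array([(45,76),(45,-88),(-70,-88),(-70,76)],float)
def fit(A,B):
    f=least_squares(lambda q:((np.c_[np.cos(q[2])*A[:,0]-np.sin(q[2])*A[:,1],np.sin(q[2])*A[:,0]+np.cos(q[2])*A[:,1]]+q[:2])-B).ravel(),[610,25,0]);return f.x.round(3),f.fun.round(1)
print(fit(L,back(p,c,6)[:,:2]))
p=snapshot('side')
# side crop corners: right (578,375) => (+45,-88); bottom (411,461) => (-70,-88); left (213,312)=>(-70,76)
c=np.array([(578,375),(411,461),(213,312)])/4+[270,170]
L2=np.array([(45,-88),(-70,-88),(-70,76)],float)
print(fit(L2,back(p,c,6)[:,:2]))
# hinge top etc
```

```text
(array([6.14428e+02, 2.18740e+01, 7.50000e-02]), array([ 0.3,  1.5,  1. , -1.1, -1. , -1.6, -0.3,  1.2]))
(array([6.09973e+02, 1.39290e+01, 8.80000e-02]), array([ 2.4, -2.5, -0. , -3.2, -2.4,  5.6]))
```

```bash
cat >> h.py <<'E'
from scipy.spatial.transform import Rotation as Ro
def pose():
    s=get_state(); return np.array(s['position']),Ro.from_euler('xyz',s['tool_rot']),s
def target(jaw):
    """tool x down, tool y at world yaw jaw"""
    y=np.array([np.cos(jaw),np.sin(jaw),0]);x=np.array([0,0,-1.]);return Ro.from_matrix(np.c_[x,y,np.cross(x,y)])
def plan(xyz,jaw,vmax=40,tmax=7,half=True):
    """print rows: from current to target"""
    p,R,s=pose()
    c=[jaw]+([jaw+np.pi] if half else [])
    rv=min(((R.inv()*target(j)).as_rotvec(degrees=True) for j in c),key=np.linalg.norm)
    T=R*Ro.from_rotvec(rv,degrees=True)
    d=np.array(xyz)-p
    n=int(max(1,np.ceil(np.linalg.norm(d)/vmax),np.ceil(np.abs(rv).max()/tmax)))
    # translate in the final (post-turn) tool axes after pure turn, and constant-turn screw rows
    st=Ro.from_rotvec(rv/n,degrees=True);Rc=R;rows=[]
    for i in range(n):
        rows.append(np.r_[Rc.inv().apply(d/n),rv/n].round(1).tolist());Rc=Rc*st
    print('q6',round(s['q'][5],2),'pos',p.round(1),'delta',d.round(1),'rv',rv.round(1),'n',n)
    print(rows)
    return rows
E
python3 - <<'E'
from h import *
p,R,s=pose();print(R.as_matrix().round(3))
plan([442,231,200],0.405)
E
```

```text
[[-0.     0.365  0.931]
 [-0.     0.931 -0.365]
 [-1.    -0.    -0.   ]]
q6 -0.1 pos [228.2 581.8 253.3] delta [ 213.8 -350.8  -53.3] rv [45.4  0.   0. ] n 11
[[4.8, -22.6, 29.7, 4.1, 0.0, 0.0], [4.8, -20.4, 31.3, 4.1, 0.0, 0.0], [4.8, -18.1, 32.7, 4.1, 0.0, 0.0], [4.8, -15.7, 33.9, 4.1, 0.0, 0.0], [4.8, -13.2, 34.9, 4.1, 0.0, 0.0], [4.8, -10.7, 35.8, 4.1, 0.0, 0.0], [4.8, -8.1, 36.5, 4.1, 0.0, 0.0], [4.8, -5.4, 37.0, 4.1, 0.0, 0.0], [4.8, -2.8, 37.2, 4.1, 0.0, 0.0], [4.8, -0.1, 37.3, 4.1, 0.0, 0.0], [4.8, 2.6, 37.3, 4.1, 0.0, 0.0]]
```

Call:
jog_arm(
  rows=[
    [4.8, -22.6, 29.7, 4.1, 0, 0],
    [4.8, -20.4, 31.3, 4.1, 0, 0],
    [4.8, -18.1, 32.7, 4.1, 0, 0],
    [4.8, -15.7, 33.9, 4.1, 0, 0],
    [4.8, -13.2, 34.9, 4.1, 0, 0],
    [4.8, -10.7, 35.8, 4.1, 0, 0],
    [4.8, -8.1, 36.5, 4.1, 0, 0],
    [4.8, -5.4, 37, 4.1, 0, 0],
    [4.8, -2.8, 37.2, 4.1, 0, 0],
    [4.8, -0.1, 37.3, 4.1, 0, 0],
  ],
  hand=100,
  newtons=40,
)

```text
clock: 3.33
position: [423.8, 261.6, 205.3]
tool_rot: [1.519, 1.57, 0.426]
wrist_force: [1.1, -0.0, -0.1]
grip_width: 1.0
```

Call:
jog_arm(
  rows=[
    [0, 0, 0, 0, 0, 0],
    [0, 0, 0, 0, 0, 0],
  ],
)

```text
clock: 3.5
position: [424.0, 261.7, 205.2]
tool_rot: [-1.552, 1.571, -2.645]
wrist_force: [-0.5, -0.2, 0.3]
grip_width: 1.0
```

Run:
```python
from h import *
plan([442,231,150],0.405)
p=snapshot('wrist');save(p,'w1');print({k:np.array(v).round(3).tolist() for k,v in p.items() if k in('K','R','t')}, p.keys())
for k in['slate2']:
    print([(round(d['confidence'],2),np.round(d['xyz']).tolist()) for d in search_frame(k,p)])
```

```text
q6 -0.04 pos [424.  261.7 205.2] delta [ 18.  -30.7 -55.2] rv [4.2 0.  0. ] n 2
[[27.6, 0.9, 17.8, 2.1, 0.0, 0.0], [27.6, 1.6, 17.7, 2.1, 0.0, 0.0]]
{'K': [[371.648, 0.0, 321.208], [0.0, 371.648, 242.563], [0.0, 0.0, 1.0]], 'R': [[0.888, 0.459, 0.001], [0.436, -0.845, 0.309], [0.142, -0.275, -0.951]], 't': [-495.511, 11.185, 346.342]} dict_keys(['pixels', 'K', 'R', 't', 'shot'])
[(0.88, [293.0, 231.0, 8.0]), (0.82, [568.0, 229.0, 9.0]), (0.72, [442.0, 240.0, 10.0])]
```

View pics/w1.png

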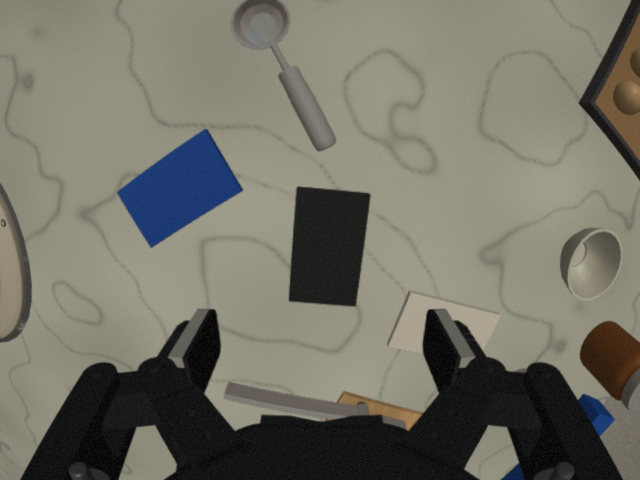

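```bash
cat >> h.py <<'E'
def fback(p,uv,z):
    K=np.array(p['K']);uv=np.atleast_2d(uv).astype(float)
    a=(uv-[K[0,2],K[1,2]])/K[0,0];r=np.linalg.norm(a,axis=1);r=np.maximum(r,1e-9)
    dc=np.c_[a*(np.sin(r)/r)[:,None],np.cos(r)];R=np.array(p['R']);d=dc@R;o=-R.T@np.array(p['t'])
    return o+d*((z-o[2])/d[:,2])[:,None]
_b=back
def back(p,uv,z):
    return fback(p,uv,z) if abs(p['K'][0][0]-371.6)<3 else _b(p,uv,z)
E
python3 - <<'E'
from h import *
p=snapshot('wrist')
for d in outline_of('slate2',p):
    m=d['region']
    print(d['confidence'],p['pixels'][m].mean(0).round(),rect(p,m,8,65,110))
E
```

```text
0.95 [163. 156. 139.] (array([ 5.91002e+02,  2.14530e+02, -1.37100e+00, -3.30000e-02]), 10.06)
0.65 [ 30.  58. 115.] (array([292.611, 223.722,  -0.589,   0.409]), 0.62)
0.61 [32. 32. 30.] (array([4.41571e+02, 2.36964e+02, 3.91000e-01, 5.89000e-01]), 0.52)
0.45 [116. 103.  88.] (array([500.17 , 147.154,  -1.196, -57.116]), 14.38)
```

Run:
```python
from h import *
plan([442.5,235.5,45],0.395)
```

```text
q6 -0.04 pos [422.6 264.1 205.4] delta [  19.9  -28.6 -160.4] rv [ 5.1 -0.  -0. ] n 5
[[32.1, 0.9, 6.9, 1.0, -0.0, -0.0], [32.1, 1.0, 6.9, 1.0, -0.0, -0.0], [32.1, 1.1, 6.9, 1.0, -0.0, -0.0], [32.1, 1.2, 6.9, 1.0, -0.0, -0.0], [32.1, 1.3, 6.8, 1.0, -0.0, -0.0]]
```

Run:
```python
from h import *
for i in range(4):
    s=get_state();print(s['clock'],s['position'].round(1),s['qd'].round(3));snapshot('top')
plan([442.5,235.5,45],0.395)
```

```text
3.7 [422.6 264.1 205.4] [ 0.004 -0.001 -0.001  0.    -0.001 -0.   ]
3.75 [422.6 264.2 205.4] [ 0.001  0.001  0.001 -0.002 -0.001 -0.001]
3.8 [422.6 264.1 205.4] [-0.003  0.002  0.001 -0.     0.001  0.   ]
3.85 [422.7 264.1 205.4] [-0.004  0.001 -0.001 -0.001  0.001  0.002]
q6 -0.04 pos [422.7 263.9 205.4] delta [  19.8  -28.4 -160.4] rv [ 5. -0. -0.] n 5
[[32.1, 0.9, 6.9, 1.0, -0.0, -0.0], [32.1, 1.0, 6.9, 1.0, -0.0, -0.0], [32.1, 1.1, 6.8, 1.0, -0.0, -0.0], [32.1, 1.2, 6.8, 1.0, -0.0, -0.0], [32.1, 1.3, 6.8, 1.0, -0.0, -0.0]]
```

Call:
jog_arm(
  rows=[
    [32.1, 0.9, 6.9, 1, 0, 0],
    [32.1, 1, 6.9, 1, 0, 0],
    [32.1, 1.1, 6.8, 1, 0, 0],
    [32.1, 1.2, 6.8, 1, 0, 0],
    [32.1, 1.3, 6.8, 1, 0, 0],
    [0, 0, 0, 0, 0, 0],
    [0, 0, 0, 0, 0, 0],
    [0, 0, 0, 0, 0, 0],
  ],
)

```text
clock: 4.57
position: [443.1, 235.4, 46.1]
tool_rot: [1.608, 1.57, 0.432]
wrist_force: [0.5, 0.5, 0.1]
grip_width: 0.995
```

Run:
```python
from h import *
plan([442.5,235.5,24],0.395)
p=snapshot('wrist');save(p,'w2')
p=snapshot('side');save(p,'s2')
c=proj(p,[442,235,20])[0].astype(int);cv2.imwrite('pics/s2c.png',cv2.resize(p['pixels'][c[1]-60:c[1]+50,c[0]-70:c[0]+70,::-1],None,fx=5,fy=5))
```

```text
q6 -0.03 pos [443.1 235.4  46.1] delta [ -0.6   0.1 -22.1] rv [ 0.  -0.  -0.1] n 1
[[22.1, -0.5, -0.3, 0.0, -0.0, -0.1]]
```

View pics/w2.png

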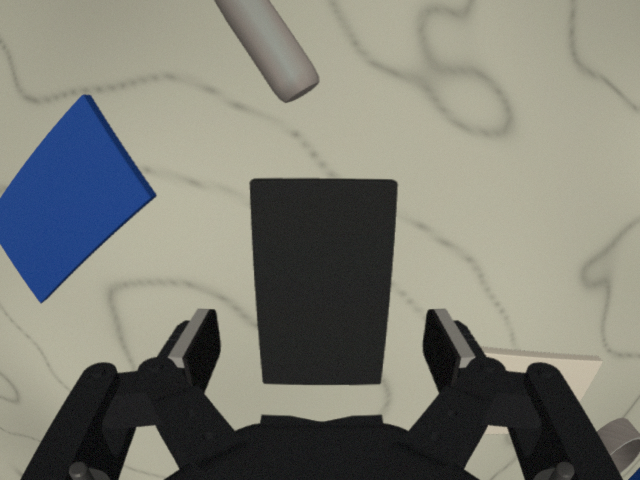

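View pics/s2c.png

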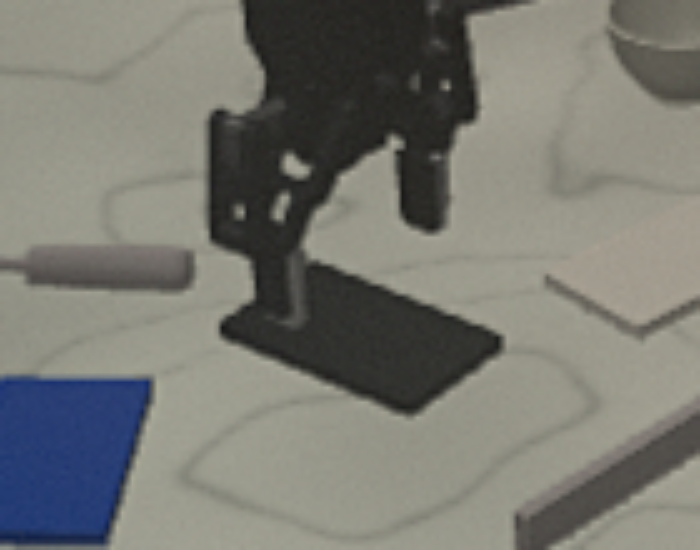

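Call:
jog_arm(
  rows=[
    [10, -0.3, 0, 0, 0, 0],
    [11, -0.3, -0.3, 0, 0, 0],
    [0, 0, 0, 0, 0, 0],
    [0, 0, 0, 0, 0, 0],
  ],
  hand=84,
)

```text
clock: 5.0
position: [442.0, 234.9, 23.9]
tool_rot: [-1.448, 1.571, -2.624]
wrist_force: [-1.0, -0.4, 0.4]
grip_width: 0.837
```

Run:
```python
from h import *
print(get_state())
p=snapshot('side')
c=proj(p,[442,235,20])[0].astype(int);cv2.imwrite('pics/s3c.png',cv2.resize(p['pixels'][c[1]-60:c[1]+50,c[0]-70:c[0]+70,::-1],None,fx=5,fy=5))
```

```text
{'clock': 5.0, 'q': array([ 3.69147527e-01,  6.80504020e-01,  1.85634865e+00, -3.98929759e-05,
        6.04891592e-01, -2.53348240e-02]), 'qd': array([-0.00167149, -0.01171967, -0.00660385, -0.00205014,  0.00932293,
       -0.00038355]), 'joint_torque': array([ 3.31261195e-02, -7.84217262e+01, -1.34391108e+01,  1.78232080e-03,
       -3.33798872e-01,  6.28944312e-03]), 'position': array([442.02626777, 234.90966376,  23.90772661]), 'tool_rot': array([-1.44763441,  1.57064303, -2.62391557]), 'wrist_force': array([-0.95028942, -0.40598342,  0.38999271]), 'ft_torque': array([ 0.05917666, -0.05734412,  0.01284192]), 'grip_width': 0.8366982190479916}
```

View pics/s3c.png

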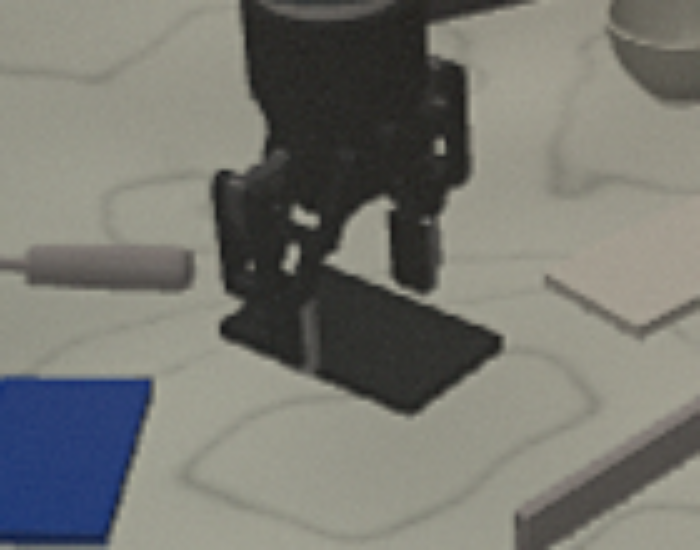

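Run:
```python
from h import *
p=snapshot('side');P,R,s=pose()
c=proj(p,[442,235,20])[0].astype(int)
y=R.as_matrix()[:,1];zt=R.as_matrix()[:,2];w=s['grip_width']*42.5
for sg in(1,-1):
  for z in(0,5,10):
    for k in(-11,11):
      q=P+sg*y*w+k*zt;q[2]=z
      print(sg,z,k,((proj(p,q)[0]-(c-[70,60]))*5).round())
```

```text
1 0 -11 [390. 296.]
1 0 11 [429. 311.]
1 5 -11 [390. 287.]
1 5 11 [428. 302.]
1 10 -11 [389. 277.]
1 10 11 [427. 292.]
-1 0 -11 [286. 369.]
-1 0 11 [324. 385.]
-1 5 -11 [285. 359.]
-1 5 11 [323. 375.]
-1 10 -11 [284. 350.]
-1 10 11 [323. 366.]
```

Call:
jog_arm(
  rows=[
    [2, 0, 0, 0, 0, 0],
    [2, 0, 0, 0, 0, 0],
    [0, 0, 0, 0, 0, 0],
  ],
)

```text
clock: 5.35
position: [442.2, 234.8, 19.7]
tool_rot: [1.395, 1.571, 0.219]
wrist_force: [-0.2, 0.2, -0.3]
grip_width: 0.84
```

Call:
jog_arm(
  rows=[
    [0, 0, 0, 0, 0, 0],
    [0, 0, 0, 0, 0, 0],
    [0, 0, 0, 0, 0, 0],
    [0, 0, 0, 0, 0, 0],
    [0, 0, 0, 0, 0, 0],
  ],
  hand=0,
)

```text
clock: 5.77
position: [442.2, 234.8, 20.2]
tool_rot: [1.514, 1.571, 0.337]
wrist_force: [-1.5, -0.2, 7.9]
grip_width: 0.739
```

Run:
```python
from h import *
p=snapshot('side');P,R,s=pose();print(P,s['wrist_force'],s['grip_width'])
c=proj(p,[442,235,20])[0].astype(int);cv2.imwrite('pics/s4c.png',cv2.resize(p['pixels'][c[1]-60:c[1]+50,c[0]-70:c[0]+70,::-1],None,fx=5,fy=5))
```

```text
[442.18594279 234.80329795  20.15833751] [-2.37835651 -1.24627327  8.20573306] 0.7437624051257837
```

View pics/s4c.png

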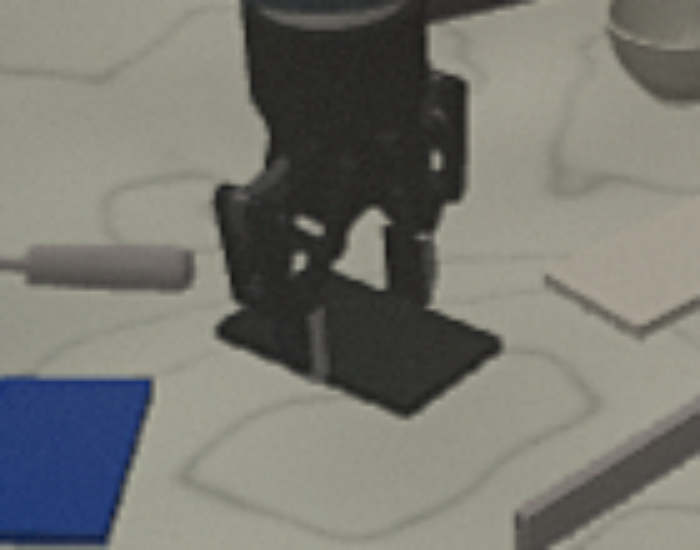

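Call:
jog_arm(
  rows=[
    [-10, 0, 0, 0, 0, 0],
    [-30, 0, 0, 0, 0, 0],
    [-30, 0, 0, 0, 0, 0],
    [-30, 0, 0, 0, 0, 0],
    [0, 0, 0, 0, 0, 0],
    [0, 0, 0, 0, 0, 0],
  ],
  newtons=60,
)

```text
clock: 6.32
position: [442.9, 235.1, 121.6]
tool_rot: [1.538, 1.567, 0.361]
wrist_force: [0.2, 0.8, -2.5]
grip_width: 0.724
```

Run:
```python
from h import *
plan([585,23,130],0.078)
```

```text
q6 -0.03 pos [442.9 235.1 121.6] delta [ 142.1 -212.1    8.4] rv [18.1 -0.  -0.2] n 7
[[-1.2, 7.1, 35.8, 2.6, -0.0, -0.0], [-1.2, 8.7, 35.4, 2.6, -0.0, -0.0], [-1.2, 10.3, 35.0, 2.6, -0.0, -0.0], [-1.2, 11.9, 34.5, 2.6, -0.0, -0.0], [-1.2, 13.4, 33.9, 2.6, -0.0, -0.0], [-1.2, 14.9, 33.3, 2.6, -0.0, -0.0], [-1.2, 16.4, 32.6, 2.6, -0.0, -0.0]]
```

Call:
jog_arm(
  rows=[
    [-1.2, 7.1, 35.8, 2.6, 0, 0],
    [-1.2, 8.7, 35.4, 2.6, 0, 0],
    [-1.2, 10.3, 35, 2.6, 0, 0],
    [-1.2, 11.9, 34.5, 2.6, 0, 0],
    [-1.2, 13.4, 33.9, 2.6, 0, 0],
    [-1.2, 14.9, 33.3, 2.6, 0, 0],
    [-1.2, 16.4, 32.6, 2.6, 0, 0],
    [0, 0, 0, 0, 0, 0],
    [0, 0, 0, 0, 0, 0],
    [0, 0, 0, 0, 0, 0],
  ],
)

```text
clock: 7.15
position: [583.1, 22.5, 127.0]
tool_rot: [-1.77, 1.568, 3.019]
wrist_force: [-0.2, -0.3, -0.6]
grip_width: 0.728
```

Call:
jog_arm(
  rows=[
    [0, 0, 0, 0, 0, 0],
    [0, 0, 0, 0, 0, 0],
  ],
)

```text
clock: 7.32
position: [583.2, 23.4, 127.8]
tool_rot: [-1.742, 1.57, 3.048]
wrist_force: [0.2, -0.3, -0.6]
grip_width: 0.726
```

Run:
```python
from h import *
plan([585,23,130],0.078)
for n in['wrist','top']:
    p=snapshot(n);save(p,n+'5')
    if n=='top':
        P=p['pixels'][150:340,200:480];cv2.imwrite('pics/top5c.png',cv2.resize(P[:,:,::-1],None,fx=2.8,fy=2.8,interpolation=cv2.INTER_CUBIC))
```

```text
q6 -0.14 pos [583.2  23.4 127.8] delta [ 1.8 -0.4  2.2] rv [-0.  -0.   0.1] n 1
[[-2.2, 1.7, 0.6, -0.0, -0.0, 0.1]]
```

View pics/wrist5.png

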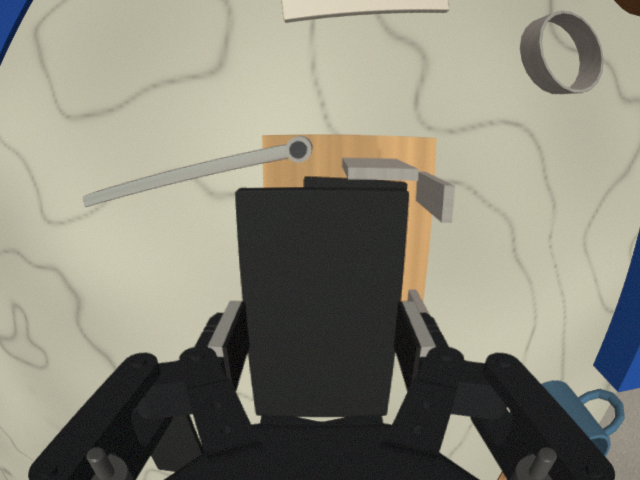

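Run:
```python
from h import *
im=cv2.imread('pics/wrist5.png');cv2.imwrite('pics/w5c.png',cv2.resize(im[120:320,240:480],None,fx=3.2,fy=3,interpolation=cv2.INTER_CUBIC))
```

```text
(no output)
```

View pics/w5c.png

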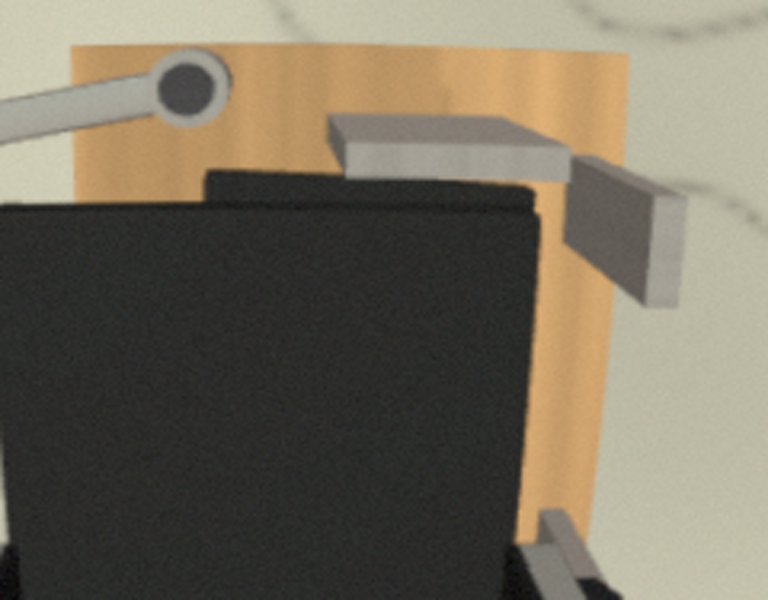

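View pics/top5c.png

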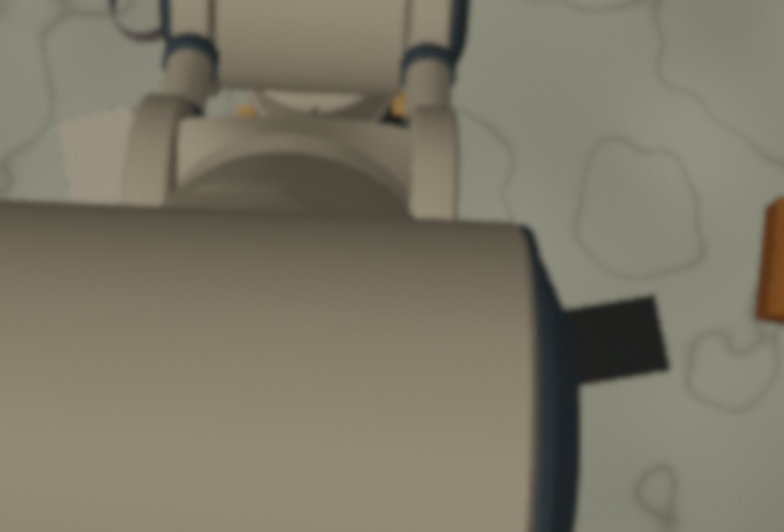

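Run:
```python
from h import *
p=snapshot('wrist')
uv=np.array([(71,47),(628,55),(345,178),(570,180),(655,193),(645,305)])/[3.2,3]+[240,120]
A=np.array([(-70,76,6),(45,76,6),(-18,55,64),(18,55,64),(32.5,53,64),(32.5,33,64)],float)
B=np.array([back(p,u,a[2])[0,:2] for u,a in zip(uv,A)])
f=least_squares(lambda q:((np.c_[np.cos(q[2])*A[:,0]-np.sin(q[2])*A[:,1],np.sin(q[2])*A[:,0]+np.cos(q[2])*A[:,1]]+q[:2])-B).ravel(),[610,25,0])
print(f.x.round(3),f.fun.reshape(-1,2).round(1))
P,R,s=pose();print('tcp',P)
# held slate: corners far-left(238,189)? top face z: bottom ~ tcp-20 -> top tcp-12
q=[back(p,u,P[2]-12)[0] for u in [(239,189),(408,189),(387,415),(256,415)]]
for a in q: print(a.round(1))
m=np.mean(q,0);print('centre',m, 'in tool yz',R.inv().apply(m-P).round(1))
```

```text
[6.13979e+02 2.31940e+01 7.90000e-02] [[-0.1  0. ]
 [-0.1  0.4]
 [ 0.3  0.1]
 [ 0.  -0.1]
 [-0.1 -0.3]
 [ 0.  -0.1]]
tcp [583.74742561  23.18203313 128.17142993]
[547.6  77.4 116.2]
[609.6  82.2 116.2]
[618.4 -27.2 116.2]
[554.2 -32.1 116.2]
centre [582.45453959  25.08340569 116.17142993] in tool yz [12.  -1.1 -2. ]
```

```bash
cat >> h.py <<'E'
RK=np.array([614.0,23.2]);TH=0.079
def rk(x,y):
    return RK+[np.cos(TH)*x-np.sin(TH)*y,np.sin(TH)*x+np.cos(TH)*y]
def inrk(X):
    d=np.array(X)[:2]-RK;return np.array([np.cos(TH)*d[0]+np.sin(TH)*d[1],-np.sin(TH)*d[0]+np.cos(TH)*d[1]])
E
python3 - <<'E'
from h import *
plan([*rk(-2,-4),70],TH)
E
```

```text
q6 -0.14 pos [583.7  23.2 128.2] delta [ 28.6  -4.1 -58.2] rv [-0.1 -0.   0. ] n 2
[[29.1, 14.1, 3.2, -0.0, -0.0, 0.0], [29.1, 14.1, 3.2, -0.0, -0.0, 0.0]]
```

Call:
jog_arm(
  rows=[
    [0, 14, 3.2, 0, 0, 0],
    [0, 14, 3.2, 0, 0, 0],
    [0, 0, 0, 0, 0, 0],
    [0, 0, 0, 0, 0, 0],
    [0, 0, 0, 0, 0, 0],
    [20, 0, 0, 0, 0, 0],
    [20, 0, 0, 0, 0, 0],
    [0, 0, 0, 0, 0, 0],
    [0, 0, 0, 0, 0, 0],
  ],
)

```text
clock: 8.22
position: [611.4, 18.5, 87.8]
tool_rot: [-1.72, 1.568, 3.069]
wrist_force: [-0.3, -0.5, -0.4]
grip_width: 0.731
```

Run:
```python
from h import *
plan([*rk(-2,-4),43],TH); P,R,s=pose();print(inrk(P),s['wrist_force'],s['grip_width'])
p=snapshot('wrist');save(p,'w6')
```

```text
q6 -0.14 pos [611.4  18.5  87.8] delta [  1.    0.6 -44.8] rv [-0.1 -0.   0.1] n 2
[[22.4, 0.6, -0.2, -0.1, -0.0, 0.1], [22.4, 0.5, -0.2, -0.1, -0.0, 0.1]]
[-3.01219161 -4.50401317] [-0.31799224 -0.50071282 -0.43163916] 0.7308404647425286
```

View pics/w6.png

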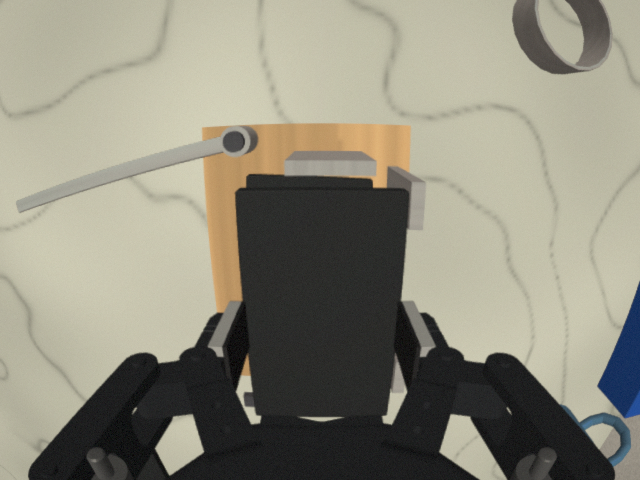

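Call:
jog_arm(
  rows=[
    [15, 0, 0, 0, 0, 0],
    [15, 0, 0, 0, 0, 0],
    [7, 0, 0, 0, 0, 0],
    [3, 0, 0, 0, 0, 0],
    [0, 0, 0, 0, 0, 0],
    [0, 0, 0, 0, 0, 0],
    [0, 0, 0, 0, 0, 0],
  ],
)

```text
clock: 8.85
position: [613.0, 18.3, 49.1]
tool_rot: [1.431, 1.57, -0.063]
wrist_force: [0.4, 0.4, -1.6]
grip_width: 0.728
```

Call:
jog_arm(
  rows=[
    [2, 0, 0, 0, 0, 0],
    [1, 0, 0, 0, 0, 0],
    [1, 0, 0, 0, 0, 0],
    [0, 0, 0, 0, 0, 0],
  ],
)

```text
clock: 9.18
position: [612.4, 18.3, 44.1]
tool_rot: [-1.717, 1.571, 3.072]
wrist_force: [-1.1, 0.6, -1.4]
grip_width: 0.725
```

Call:
jog_arm(
  rows=[
    [1, 0, 0, 0, 0, 0],
    [1, 0, 0, 0, 0, 0],
    [0, 0, 0, 0, 0, 0],
    [0, 0, 0, 0, 0, 0],
  ],
)

```text
clock: 9.52
position: [612.5, 18.3, 42.6]
tool_rot: [1.381, 1.571, -0.113]
wrist_force: [-1.3, 0.2, 6.0]
grip_width: 0.728
```

Contact (6 N). Release and rise.

Call:
jog_arm(
  rows=[
    [0, 0, 0, 0, 0, 0],
    [0, 0, 0, 0, 0, 0],
    [0, 0, 0, 0, 0, 0],
    [-5, 0, 0, 0, 0, 0],
    [-25, 0, 0, 0, 0, 0],
    [-35, 0, 0, 0, 0, 0],
    [-35, 0, 0, 0, 0, 0],
    [0, 0, 0, 0, 0, 0],
    [0, 0, 0, 0, 0, 0],
    [0, 0, 0, 0, 0, 0],
  ],
  hand=100,
)

```text
clock: 10.35
position: [612.3, 18.3, 142.3]
tool_rot: [1.315, 1.571, -0.18]
wrist_force: [0.4, 0.7, -1.6]
grip_width: 0.997
```

Run:
```python
from h import *
p=snapshot('wrist');save(p,'w7')
plan([443,-201,120],0.146)
```

```text
q6 -0.14 pos [611.9  18.3 141.6] delta [-168.9 -219.3  -21.6] rv [-4.  -0.   0.1] n 7
[[3.1, -26.4, 29.4, -0.6, -0.0, 0.0], [3.1, -26.7, 29.1, -0.6, -0.0, 0.0], [3.1, -27.0, 28.9, -0.6, -0.0, 0.0], [3.1, -27.3, 28.6, -0.6, -0.0, 0.0], [3.1, -27.6, 28.3, -0.6, -0.0, 0.0], [3.1, -27.9, 28.0, -0.6, -0.0, 0.0], [3.1, -28.2, 27.8, -0.6, -0.0, 0.0]]
```

View pics/w7.png

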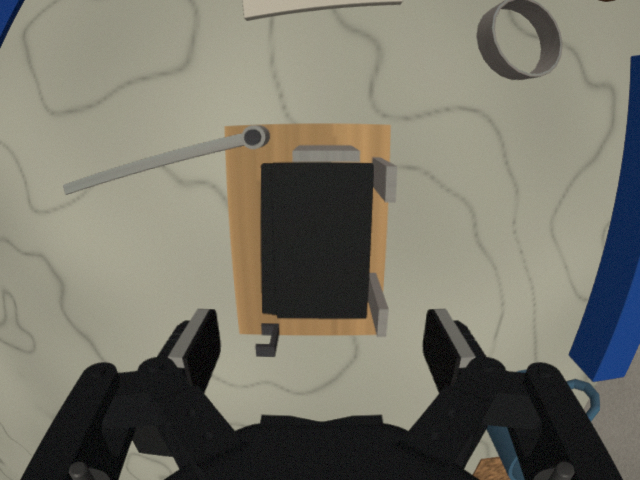

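Call:
jog_arm(
  rows=[
    [3, -26.4, 29.4, -0.6, 0, 0],
    [3, -26.7, 29.1, -0.6, 0, 0],
    [3, -27, 28.9, -0.6, 0, 0],
    [3, -27.3, 28.6, -0.6, 0, 0],
    [3, -27.6, 28.3, -0.6, 0, 0],
    [3, -27.9, 28, -0.6, 0, 0],
    [3, -28.2, 27.8, -0.6, 0, 0],
    [0, 0, 0, 0, 0, 0],
    [0, 0, 0, 0, 0, 0],
    [0, 0, 0, 0, 0, 0],
  ],
)

```text
clock: 11.23
position: [443.8, -201.1, 120.6]
tool_rot: [-2.382, 1.569, 2.48]
wrist_force: [0.3, 0.0, -0.2]
grip_width: 1.0
```

Call:
jog_arm(
  rows=[
    [0, 0, 0, 0, 0, 0],
    [0, 0, 0, 0, 0, 0],
  ],
)

```text
clock: 11.4
position: [444.5, -200.3, 121.0]
tool_rot: [-2.578, 1.57, 2.286]
wrist_force: [-0.1, -0.4, -0.0]
grip_width: 1.004
```

Run:
```python
from h import *
p=snapshot('wrist');save(p,'w8')
for d in outline_of('slate2',p):
    m=d['region']; q=rect(p,m,8,65,110)
    print(d['confidence'],p['pixels'][m].mean(0).round(),q)
    if p['pixels'][m].mean()<50 and abs(q[0][0]-443)<15: plan([q[0][0],q[0][1],40],q[0][2])
```

```text
0.89 [26. 27. 25.] (array([631.139,   3.891,  -1.11 ,   7.979]), 6.57)
0.64 [32. 29. 25.] (array([609.382, -39.35 ,  -1.504,  28.675]), 3.26)
0.55 [24. 24. 22.] (array([618.345, -12.171,  -1.51 ,  11.563]), 5.63)
```

View pics/w8.png

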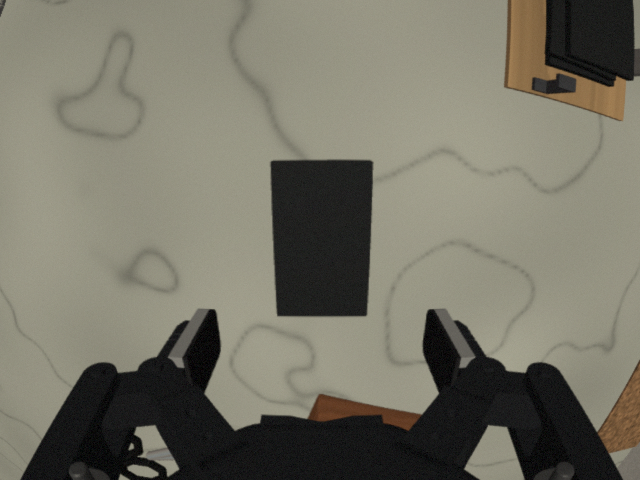

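Run:
```python
from h import *
p=snapshot('wrist')
m=(p['pixels'].max(2)<55).astype(np.uint8);m[330:]=0
k,l,s,c=cv2.connectedComponentsWithStats(m)
for i in range(1,k):
    if s[i,4]>2000: print(s[i],c[i].round(),rect(p,l==i,8,65,110))
```

```text
[ 545    0   90   86 6733] [591.  38.] (array([622.926,  -5.566,  -1.168,   2.509]), 4.36)
[  271   160   101   156 14788] [322. 236.] (array([ 4.42844e+02, -1.97608e+02,  1.52000e-01,  9.26000e-01]), 0.25)
```

Run:
```python
from h import *
plan([443,-197.8,45],0.152)
```

```text
q6 -0.7 pos [ 444.4 -200.6  121.1] delta [ -1.4   2.8 -76.1] rv [-0.  0. -0.] n 2
[[38.1, -0.5, -1.5, -0.0, 0.0, -0.0], [38.1, -0.5, -1.5, -0.0, 0.0, -0.0]]
```

Call:
jog_arm(
  rows=[
    [38, -0.5, -1.5, 0, 0, 0],
    [38, -0.5, -1.5, 0, 0, 0],
    [0, 0, 0, 0, 0, 0],
    [10, 0, 0, 0, 0, 0],
    [8, 0, 0, 0, 0, 0],
    [3, 0, 0, 0, 0, 0],
    [0, 0, 0, 0, 0, 0],
    [0, 0, 0, 0, 0, 0],
    [0, 0, 0, 0, 0, 0],
  ],
  hand=86,
)

```text
clock: 12.3
position: [443.0, -198.8, 25.1]
tool_rot: [0.864, 1.569, -0.557]
wrist_force: [-0.5, -0.4, -0.0]
grip_width: 0.859
```

Run:
```python
from h import *
plan([443,-197.8,19.9],0.152)
p=snapshot('wrist');save(p,'w9')
```

```text
q6 -0.69 pos [ 443.  -198.8   25.1] delta [-0.   1.  -5.2] rv [-0.1  0.1 -0.1] n 1
[[5.2, 0.1, -1.0, -0.1, 0.1, -0.1]]
```

View pics/w9.png

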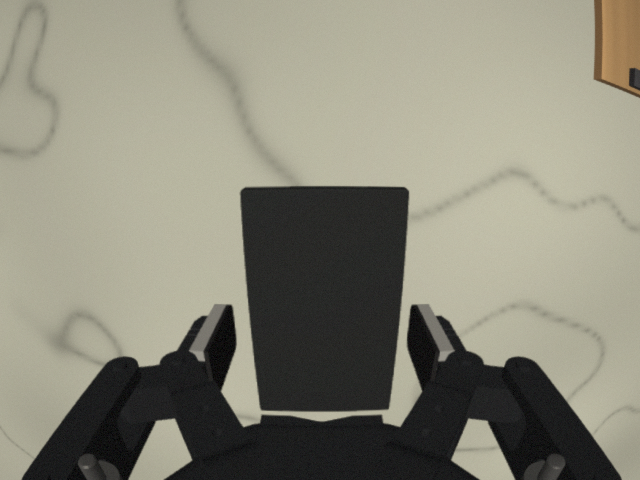

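Call:
jog_arm(
  rows=[
    [2.5, 0, -0.5, 0, 0, 0],
    [2.5, 0, -0.5, 0, 0, 0],
    [0, 0, 0, 0, 0, 0],
    [0, 0, 0, 0, 0, 0],
  ],
)

```text
clock: 12.68
position: [442.3, -197.4, 19.0]
tool_rot: [-2.275, 1.57, 2.587]
wrist_force: [0.6, 0.7, -0.4]
grip_width: 0.856
```

Call:
jog_arm(
  rows=[
    [0, 0, 0, 0, 0, 0],
    [0, 0, 0, 0, 0, 0],
    [0, 0, 0, 0, 0, 0],
    [0, 0, 0, 0, 0, 0],
    [0, 0, 0, 0, 0, 0],
  ],
  hand=0,
)

```text
clock: 13.1
position: [442.4, -197.5, 19.6]
tool_rot: [0.856, 1.571, -0.565]
wrist_force: [-3.1, 2.6, 24.8]
grip_width: 0.732
```

Call:
jog_arm(
  rows=[
    [-10, 0, 0, 0, 0, 0],
    [-30, 0, 0, 0, 0, 0],
    [-30, 0, 0, 0, 0, 0],
    [-30, 0, 0, 0, 0, 0],
    [-10, 0, 0, 0, 0, 0],
    [0, 0, 0, 0, 0, 0],
    [0, 0, 0, 0, 0, 0],
  ],
)

```text
clock: 13.68
position: [442.5, -197.5, 129.7]
tool_rot: [0.861, 1.57, -0.56]
wrist_force: [0.7, -0.6, -2.8]
grip_width: 0.727
```

Run:
```python
from h import *
plan([*rk(-12,-3),130],TH)
```

```text
q6 -0.69 pos [ 442.5 -197.5  129.7] delta [159.8 216.8   0.3] rv [ 4.1  0.  -0.1] n 7
[[-0.0, 27.2, -27.2, 0.6, 0.0, -0.0], [-0.0, 26.9, -27.5, 0.6, 0.0, -0.0], [-0.0, 26.6, -27.8, 0.6, 0.0, -0.0], [-0.0, 26.4, -28.0, 0.6, 0.0, -0.0], [-0.0, 26.1, -28.3, 0.6, 0.0, -0.0], [-0.0, 25.8, -28.6, 0.6, 0.0, -0.0], [-0.0, 25.5, -28.8, 0.6, 0.0, -0.0]]
```

Call:
jog_arm(
  rows=[
    [0, 27.2, -27.2, 0.6, 0, 0],
    [0, 26.9, -27.5, 0.6, 0, 0],
    [0, 26.6, -27.8, 0.6, 0, 0],
    [0, 26.4, -28, 0.6, 0, 0],
    [0, 26.1, -28.3, 0.6, 0, 0],
    [0, 25.8, -28.6, 0.6, 0, 0],
    [0, 25.5, -28.8, 0.6, 0, 0],
    [0, 0, 0, 0, 0, 0],
    [0, 0, 0, 0, 0, 0],
    [0, 0, 0, 0, 0, 0],
  ],
)

```text
clock: 14.52
position: [601.5, 19.3, 127.7]
tool_rot: [-1.659, 1.568, 3.131]
wrist_force: [0.9, -0.8, -1.7]
grip_width: 0.729
```

Call:
jog_arm(
  rows=[
    [0, 0, 0, 0, 0, 0],
    [0, 0, 0, 0, 0, 0],
  ],
)

```text
clock: 14.68
position: [601.7, 18.2, 128.7]
tool_rot: [-1.621, 1.57, -3.116]
wrist_force: [-0.8, -0.4, -2.0]
grip_width: 0.731
```

Run:
```python
from h import *
plan([*rk(-2,-3),100],TH)
P,R,s=pose();print(s['grip_width'])
p=snapshot('wrist');save(p,'w10')
q=[]
m=(p['pixels'].max(2)<55)
```

```text
q6 -0.14 pos [601.7  18.2 128.7] delta [ 10.5   1.8 -28.7] rv [-0.2 -0.   0.1] n 1
[[28.7, 10.7, -1.0, -0.2, -0.0, 0.1]]
0.7307021726583115
```

View pics/w10.png

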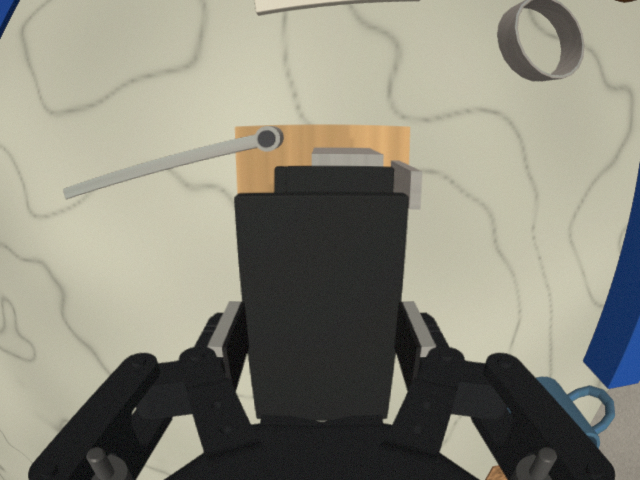

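Run:
```python
from h import *
plan([*rk(-2.5,-2),100],TH)
```

```text
q6 -0.14 pos [601.9  18.3 128.9] delta [  9.8   2.7 -28.9] rv [-0.2 -0.   0. ] n 1
[[28.9, 10.0, -2.0, -0.2, -0.0, 0.0]]
```

Call:
jog_arm(
  rows=[
    [0, 5, -1, -0.1, 0, 0],
    [0, 5, -1, -0.1, 0, 0],
    [0, 0, 0, 0, 0, 0],
    [0, 0, 0, 0, 0, 0],
    [25, 0, 0, 0, 0, 0],
    [25, 0, 0, 0, 0, 0],
    [15, 0, 0, 0, 0, 0],
    [8, 0, 0, 0, 0, 0],
    [0, 0, 0, 0, 0, 0],
    [0, 0, 0, 0, 0, 0],
  ],
)

```text
clock: 15.57
position: [612.5, 21.9, 56.5]
tool_rot: [-0.876, 1.571, -2.367]
wrist_force: [0.4, -1.0, -1.1]
grip_width: 0.73
```

Call:
jog_arm(
  rows=[
    [1, 0, 0, 0, 0, 0],
    [1, 0, 0, 0, 0, 0],
    [0, 0, 0, 0, 0, 0],
    [0, 0, 0, 0, 0, 0],
  ],
)

```text
clock: 15.9
position: [612.6, 21.9, 54.7]
tool_rot: [1.406, 1.57, -0.085]
wrist_force: [0.7, 0.4, -1.5]
grip_width: 0.732
```

Run:
```python
from h import *
P,R,s=pose();print(P,inrk(P),s['wrist_force'])
```

```text
[612.56110182  21.92127496  54.74624232] [-1.53532467 -1.1611821 ] [ 0.73655908  0.36968737 -1.52948814]
```

Call:
jog_arm(
  rows=[
    [2, 0, 0, 0, 0, 0],
    [1.5, 0, 0, 0, 0, 0],
    [1, 0, 0, 0, 0, 0],
    [0, 0, 0, 0, 0, 0],
    [0, 0, 0, 0, 0, 0],
  ],
)

```text
clock: 16.32
position: [612.3, 21.9, 49.8]
tool_rot: [1.314, 1.571, -0.176]
wrist_force: [-0.8, 0.3, 4.8]
grip_width: 0.732
```

Call:
jog_arm(
  rows=[
    [0, 0, 0, 0, 0, 0],
    [0, 0, 0, 0, 0, 0],
    [0, 0, 0, 0, 0, 0],
    [-5, 0, 0, 0, 0, 0],
    [-25, 0, 0, 0, 0, 0],
    [-35, 0, 0, 0, 0, 0],
    [-30, 0, 0, 0, 0, 0],
    [0, 0, 0, 0, 0, 0],
    [0, 0, 0, 0, 0, 0],
    [0, 0, 0, 0, 0, 0],
  ],
  hand=100,
)

```text
clock: 17.15
position: [612.1, 21.9, 144.7]
tool_rot: [-1.641, 1.571, -3.132]
wrist_force: [-0.1, -0.3, -1.3]
grip_width: 0.999
```

Run:
```python
from h import *
p=snapshot('wrist');save(p,'w11')
p=snapshot('side');cv2.imwrite('pics/s11.png',cv2.resize(p['pixels'][150:310,250:450,::-1],None,fx=4,fy=3.7,interpolation=cv2.INTER_CUBIC))
plan([*rk(5,-88),110],TH)
```

```text
q6 -0.14 pos [611.6  22.  143.7] delta [ 14.3 -86.1 -33.7] rv [ 0.1 -0.   0.1] n 3
[[11.2, 2.5, 29.0, 0.0, -0.0, 0.0], [11.2, 2.5, 29.0, 0.0, -0.0, 0.0], [11.2, 2.5, 29.0, 0.0, -0.0, 0.0]]
```

View pics/w11.png

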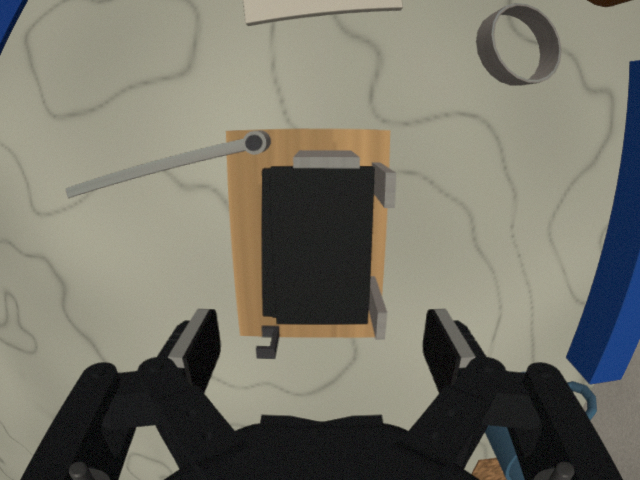

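View pics/s11.png

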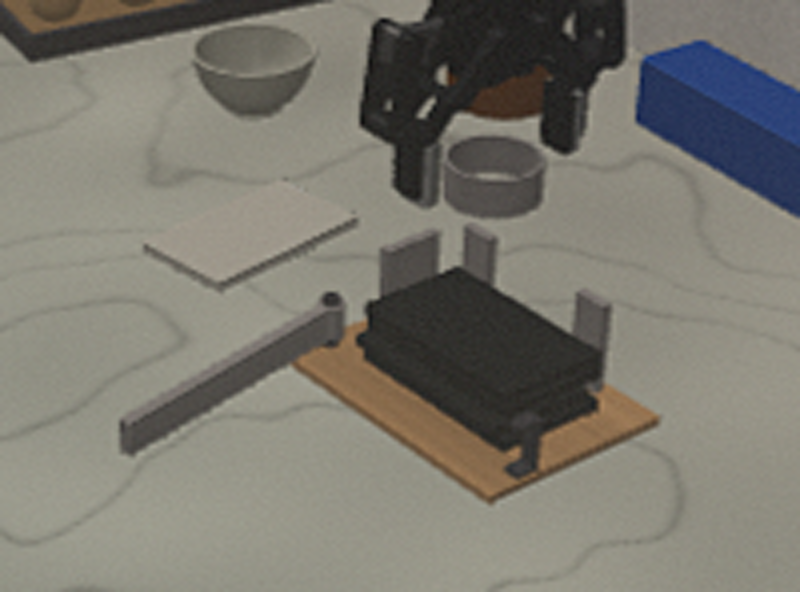

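Call:
jog_arm(
  rows=[
    [0, 2.5, 29, 0, 0, 0],
    [0, 2.5, 29, 0, 0, 0],
    [11, 2.5, 29, 0, 0, 0],
    [22, 0, 0, 0, 0, 0],
    [0, 0, 0, 0, 0, 0],
    [0, 0, 0, 0, 0, 0],
    [0, 0, 0, 0, 0, 0],
  ],
  hand=30,
)

```text
clock: 17.83
position: [626.5, -63.4, 111.8]
tool_rot: [-1.993, 1.57, 2.8]
wrist_force: [1.2, 0.1, 0.4]
grip_width: 0.3
```

Run:
```python
from h import *
plan([*rk(5,-90),32],TH)
p=snapshot('wrist');save(p,'w12')
```

```text
q6 -0.28 pos [626.5 -63.4 111.8] delta [ -0.4  -2.7 -79.8] rv [ 0.1 -0.   0.1] n 2
[[39.9, -0.3, 1.3, 0.0, -0.0, 0.0], [39.9, -0.3, 1.3, 0.0, -0.0, 0.0]]
```

View pics/w12.png

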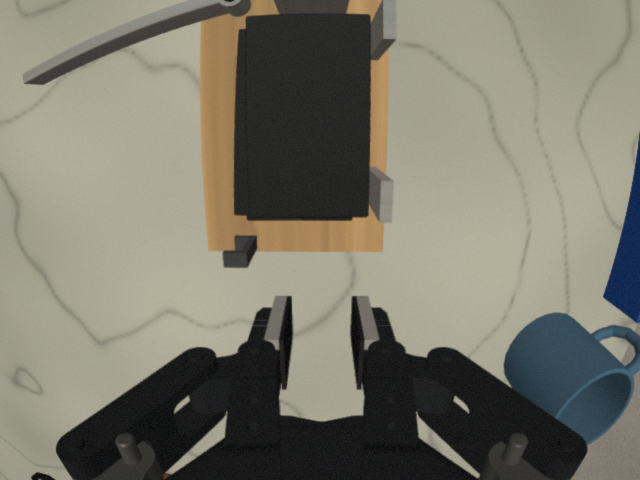

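Call:
jog_arm(
  rows=[
    [25, 1, 1.3, 0, 0, 0],
    [25, 1, 1.3, 0, 0, 0],
    [20, 0, 0, 0, 0, 0],
    [9, 0, 0, 0, 0, 0],
    [0, 0, 0, 0, 0, 0],
    [0, 0, 0, 0, 0, 0],
    [0, 0, 0, 0, 0, 0],
  ],
)

```text
clock: 18.47
position: [629.8, -66.5, 34.2]
tool_rot: [1.31, 1.569, -0.181]
wrist_force: [-0.0, -0.3, 0.7]
grip_width: 0.3
```

Call:
jog_arm(
  rows=[
    [0, 0, -8, 0, 0, 0],
    [0, 0, -8, 0, 0, 0],
    [0, 0, 0, 0, 0, 0],
    [0, 0, 0, 0, 0, 0],
  ],
)

```text
clock: 18.8
position: [627.8, -49.9, 33.2]
tool_rot: [1.329, 1.57, -0.16]
wrist_force: [-0.9, 0.4, 1.0]
grip_width: 0.298
```

Run:
```python
from h import *
P,R,s=pose();print(inrk(P),P,s['wrist_force'])
p=snapshot('wrist');save(p,'w13')
```

```text
[  7.98123993 -73.98281257] [627.79491211 -49.92220694  33.2083456 ] [-0.91117127  0.3534324   0.96059877]
```

View pics/w13.png

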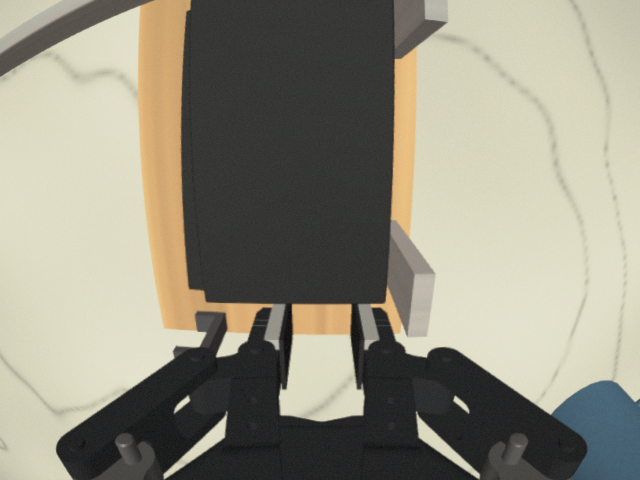

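Call:
jog_arm(
  rows=[
    [0, 0, -2, 0, 0, 0],
    [0, 0, -2, 0, 0, 0],
    [0, 0, -1, 0, 0, 0],
    [0, 0, 0, 0, 0, 0],
  ],
)

```text
clock: 19.18
position: [627.4, -45.8, 32.8]
tool_rot: [0.791, 1.57, -0.699]
wrist_force: [1.0, -4.5, 0.6]
grip_width: 0.297
```

Call:
jog_arm(
  rows=[
    [0, 0, -1, 0, 0, 0],
    [0, 0, -1, 0, 0, 0],
    [0, 0, 0, 0, 0, 0],
  ],
)

```text
clock: 19.43
position: [627.2, -43.9, 32.7]
tool_rot: [0.588, 1.57, -0.903]
wrist_force: [0.3, -4.3, 1.2]
grip_width: 0.296
```

Call:
jog_arm(
  rows=[
    [0, 0, -1, 0, 0, 0],
    [0, 0, -1, 0, 0, 0],
    [0, 0, 0, 0, 0, 0],
  ],
)

```text
clock: 19.68
position: [627.1, -41.9, 32.7]
tool_rot: [0.574, 1.57, -0.917]
wrist_force: [0.2, -4.3, 0.9]
grip_width: 0.301
```

Run:
```python
from h import *
P,R,s=pose();print(inrk(P),P,s['wrist_force'])
p=snapshot('wrist');save(p,'w14')
```

```text
[  7.88383177 -65.94959524] [627.06384349 -41.92173146  32.68195102] [ 0.20748653 -4.34374867  0.9345055 ]
```

View pics/w14.png

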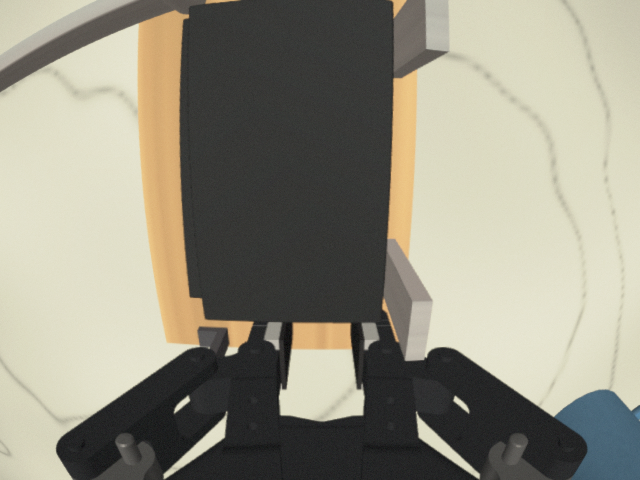

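Call:
jog_arm(
  rows=[
    [0, 0, -1, 0, 0, 0],
    [0, 0, -1, 0, 0, 0],
    [0, 0, 0, 0, 0, 0],
  ],
)

```text
clock: 19.98
position: [627.5, -41.4, 32.8]
tool_rot: [0.469, 1.568, -1.022]
wrist_force: [2.9, -19.0, -0.9]
grip_width: 0.3
```

Call:
jog_arm(
  rows=[
    [0, 0, -1, 0, 0, 0],
    [0, 0, 0, 0, 0, 0],
  ],
)

```text
clock: 20.15
position: [627.6, -41.3, 32.8]
tool_rot: [0.417, 1.567, -1.073]
wrist_force: [2.2, -27.0, -2.6]
grip_width: 0.302
```

Call:
jog_arm(
  rows=[
    [0, 0, -1, 0, 0, 0],
    [0, 0, 0, 0, 0, 0],
  ],
)

```text
clock: 20.32
position: [627.8, -41.2, 33.0]
tool_rot: [0.409, 1.566, -1.081]
wrist_force: [2.9, -36.3, -1.0]
grip_width: 0.298
```

Call:
jog_arm(
  rows=[
    [0, 0, 4, 0, 0, 0],
    [0, 0, 10, 0, 0, 0],
    [0, 0, 10, 0, 0, 0],
    [-30, 0, 0, 0, 0, 0],
    [-35, 0, 0, 0, 0, 0],
    [-30, 0, 0, 0, 0, 0],
    [0, 0, 0, 0, 0, 0],
    [0, 0, 0, 0, 0, 0],
    [0, 0, 0, 0, 0, 0],
  ],
)

```text
clock: 21.07
position: [628.1, -61.9, 127.3]
tool_rot: [-2.113, 1.57, 2.679]
wrist_force: [-0.2, -0.7, -0.2]
grip_width: 0.3
```

Run:
```python
from h import *
plan([*rk(-85,2),120],TH+np.pi/2,half=False)
plan([*rk(-85,2),120],TH-np.pi/2,half=False)
```

```text
q6 -0.27 pos [628.1 -61.9 127.3] delta [-99.   80.4  -7.3] rv [-90.  -0.   0.] n 13
[[0.6, -7.1, -6.8, -6.9, -0.0, 0.0], [0.6, -6.2, -7.6, -6.9, -0.0, 0.0], [0.6, -5.3, -8.3, -6.9, -0.0, 0.0], [0.6, -4.2, -8.8, -6.9, -0.0, 0.0], [0.6, -3.1, -9.3, -6.9, -0.0, 0.0], [0.6, -2.0, -9.6, -6.9, -0.0, 0.0], [0.6, -0.8, -9.8, -6.9, -0.0, 0.0], [0.6, 0.4, -9.8, -6.9, -0.0, 0.0], [0.6, 1.5, -9.7, -6.9, -0.0, 0.0], [0.6, 2.7, -9.4, -6.9, -0.0, 0.0], [0.6, 3.8, -9.0, -6.9, -0.0, 0.0], [0.6, 4.9, -8.5, -6.9, -0.0, 0.0], [0.6, 5.9, -7.9, -6.9, -0.0, 0.0]]
q6 -0.27 pos [628.1 -61.9 127.3] delta [-99.   80.4  -7.3] rv [90.  0.  0.] n 13
[[0.6, -7.1, -6.8, 6.9, 0.0, 0.0], [0.6, -7.9, -5.9, 6.9, 0.0, 0.0], [0.6, -8.5, -4.9, 6.9, 0.0, 0.0], [0.6, -9.0, -3.8, 6.9, 0.0, 0.0], [0.6, -9.4, -2.7, 6.9, 0.0, 0.0], [0.6, -9.7, -1.5, 6.9, 0.0, 0.0], [0.6, -9.8, -0.4, 6.9, 0.0, 0.0], [0.6, -9.8, 0.8, 6.9, 0.0, 0.0], [0.6, -9.6, 2.0, 6.9, 0.0, 0.0], [0.6, -9.3, 3.1, 6.9, 0.0, 0.0], [0.6, -8.8, 4.2, 6.9, 0.0, 0.0], [0.6, -8.3, 5.3, 6.9, 0.0, 0.0], [0.6, -7.6, 6.2, 6.9, 0.0, 0.0]]
```

Call:
jog_arm(
  rows=[
    [0.6, -7.1, -6.8, 6.9, 0, 0],
    [0.6, -7.9, -5.9, 6.9, 0, 0],
    [0.6, -8.5, -4.9, 6.9, 0, 0],
    [0.6, -9, -3.8, 6.9, 0, 0],
    [0.6, -9.4, -2.7, 6.9, 0, 0],
    [0.6, -9.7, -1.5, 6.9, 0, 0],
    [0.6, -9.8, -0.4, 6.9, 0, 0],
    [0.6, -9.8, 0.8, 6.9, 0, 0],
    [0.6, -9.6, 2, 6.9, 0, 0],
    [0.6, -9.3, 3.1, 6.9, 0, 0],
  ],
  hand=50,
)

```text
clock: 21.9
position: [551.1, 0.4, 120.3]
tool_rot: [-0.587, 1.568, 2.995]
wrist_force: [0.1, 0.8, 0.1]
grip_width: 0.498
```

Call:
jog_arm(
  rows=[
    [0.6, -8.8, 4.2, 6.9, 0, 0],
    [0.6, -8.3, 5.3, 6.9, 0, 0],
    [0.6, -7.6, 6.2, 6.9, 0, 0],
    [0, 0, 0, 0, 0, 0],
    [0, 0, 0, 0, 0, 0],
    [0, 0, 0, 0, 0, 0],
    [0, 0, 0, 0, 0, 0],
  ],
)

```text
clock: 22.48
position: [529.9, 18.2, 119.6]
tool_rot: [0.816, 1.571, -2.238]
wrist_force: [-0.4, -0.2, -0.0]
grip_width: 0.503
```

Run:
```python
from h import *
plan([*rk(-85,2),31],TH-np.pi/2,half=False)
p=snapshot('wrist');save(p,'w15')
```

```text
q6 1.4 pos [529.9  18.2 119.6] delta [ -0.8   0.3 -88.6] rv [ 0.5  0.  -0. ] n 3
[[29.5, -0.1, 0.2, 0.2, 0.0, -0.0], [29.5, -0.1, 0.2, 0.2, 0.0, -0.0], [29.5, -0.1, 0.2, 0.2, 0.0, -0.0]]
```

View pics/w15.png

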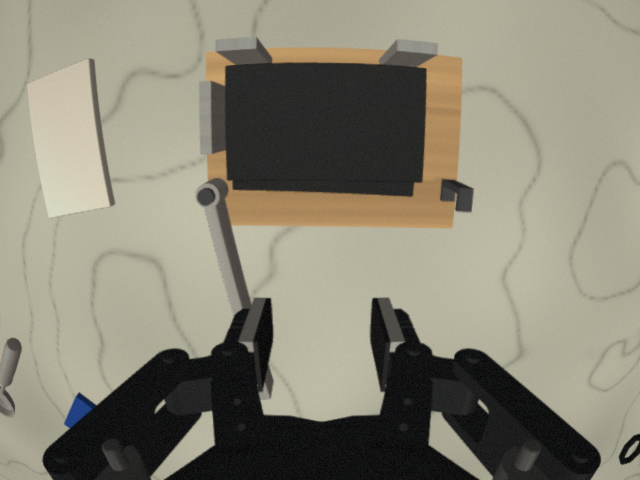

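Run:
```python
from h import *
plan([*rk(-80,-14),31],TH-np.pi/2,half=False)
```

```text
q6 1.41 pos [529.9  18.3 119.7] delta [  5.5 -15.3 -88.7] rv [ 0.5 -0.  -0. ] n 3
[[29.6, 5.3, -1.4, 0.2, -0.0, -0.0], [29.6, 5.2, -1.4, 0.2, -0.0, -0.0], [29.6, 5.2, -1.4, 0.2, -0.0, -0.0]]
```

Call:
jog_arm(
  rows=[
    [0, 8, -1.4, 0.5, 0, 0],
    [0, 8, -1.4, 0, 0, 0],
    [0, 0, 0, 0, 0, 0],
    [30, 0, -1, 0, 0, 0],
    [30, 0, -1, 0, 0, 0],
    [18, 0, 0, 0, 0, 0],
    [9, 0, 0, 0, 0, 0],
    [0, 0, 0, 0, 0, 0],
    [0, 0, 0, 0, 0, 0],
  ],
  hand=30,
)

```text
clock: 23.28
position: [535.6, 2.9, 33.2]
tool_rot: [-0.143, 1.571, 3.075]
wrist_force: [-0.3, -0.5, 0.0]
grip_width: 0.298
```

Run:
```python
from h import *
P,R,s=pose();print(inrk(P),P,s['wrist_force'])
plan([*rk(-75,-14),31],TH-np.pi/2,half=False)
p=snapshot('wrist');save(p,'w16')
```

```text
[-79.71210084 -14.08450605] [535.6480304    2.86871398  33.18960691] [-0.34247567 -0.4839045   0.02760575]
q6 1.39 pos [535.6   2.9  33.2] delta [ 4.7  0.5 -2.2] rv [-0.1  0.   0. ] n 1
[[2.2, -0.1, -4.7, -0.1, 0.0, 0.0]]
```

View pics/w16.png

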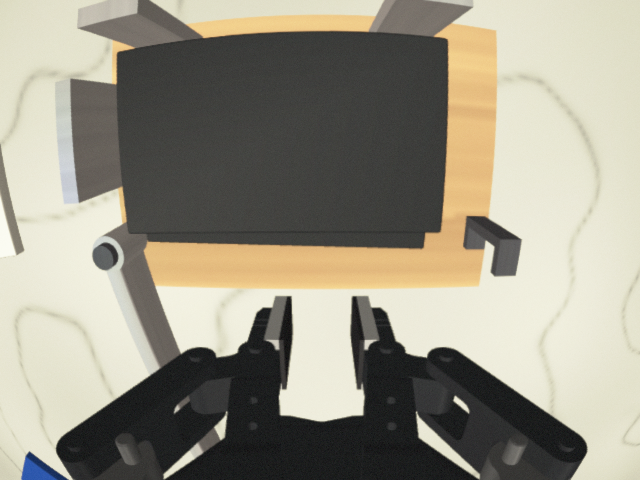

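Call:
jog_arm(
  rows=[
    [1.5, 0, -5, 0, 0, 0],
    [0, 0, -5, 0, 0, 0],
    [0, 0, -5, 0, 0, 0],
    [0, 0, -3, 0, 0, 0],
    [0, 0, -3, 0, 0, 0],
    [0, 0, 0, 0, 0, 0],
  ],
)

```text
clock: 23.83
position: [557.3, 4.7, 31.6]
tool_rot: [2.964, 1.57, -0.101]
wrist_force: [0.3, 0.1, 0.5]
grip_width: 0.3
```

Call:
jog_arm(
  rows=[
    [0, 0, -2, 0, 0, 0],
    [0, 0, -2, 0, 0, 0],
    [0, 0, -2, 0, 0, 0],
    [0, 0, 0, 0, 0, 0],
  ],
)

```text
clock: 24.17
position: [562.0, 5.0, 31.2]
tool_rot: [0.008, 1.569, -3.057]
wrist_force: [-2.8, -1.9, 0.8]
grip_width: 0.296
```

Call:
jog_arm(
  rows=[
    [0, 0, -1.5, 0, 0, 0],
    [0, 0, -1.5, 0, 0, 0],
    [0, 0, -1.5, 0, 0, 0],
    [0, 0, 0, 0, 0, 0],
  ],
)

```text
clock: 24.5
position: [565.9, 5.3, 31.2]
tool_rot: [-0.044, 1.568, -3.109]
wrist_force: [-6.8, -2.2, 1.7]
grip_width: 0.301
```

Call:
jog_arm(
  rows=[
    [0, 0, -1.5, 0, 0, 0],
    [0, 0, -1.5, 0, 0, 0],
    [0, 0, 0, 0, 0, 0],
  ],
)

```text
clock: 24.75
position: [568.8, 5.6, 31.2]
tool_rot: [-0.045, 1.568, -3.11]
wrist_force: [-6.2, -2.3, 1.5]
grip_width: 0.303
```

Run:
```python
from h import *
P,R,s=pose();print(inrk(P),P,s['wrist_force'])
p=snapshot('wrist');save(p,'w17')
```

```text
[-46.41289003 -14.01859276] [568.83818332   5.5623239   31.15565811] [-6.19540318 -2.25394426  1.45424155]
```

View pics/w17.png

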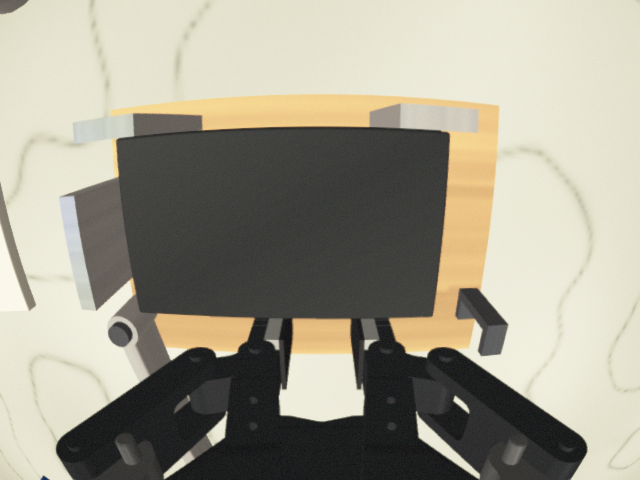

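Call:
jog_arm(
  rows=[
    [0, 0, -1, 0, 0, 0],
    [0, 0, -1, 0, 0, 0],
    [0, 0, 0, 0, 0, 0],
  ],
)

```text
clock: 25.05
position: [570.6, 5.7, 31.2]
tool_rot: [-0.043, 1.568, -3.108]
wrist_force: [-6.9, -3.3, 2.5]
grip_width: 0.296
```

Call:
jog_arm(
  rows=[
    [0, 0, -1, 0, 0, 0],
    [0, 0, 0, 0, 0, 0],
  ],
)

```text
clock: 25.22
position: [571.3, 5.8, 31.1]
tool_rot: [-0.066, 1.567, -3.131]
wrist_force: [-8.9, -3.4, 4.0]
grip_width: 0.303
```

Call:
jog_arm(
  rows=[
    [0, 0, -1, 0, 0, 0],
    [0, 0, 0, 0, 0, 0],
  ],
)

```text
clock: 25.38
position: [571.6, 5.9, 31.0]
tool_rot: [-0.08, 1.566, 3.138]
wrist_force: [-12.6, -3.9, 6.6]
grip_width: 0.3
```

Call:
jog_arm(
  rows=[
    [0, 0, -1, 0, 0, 0],
    [0, 0, 0, 0, 0, 0],
  ],
)

```text
clock: 25.55
position: [571.8, 6.0, 30.9]
tool_rot: [-0.078, 1.564, 3.141]
wrist_force: [-15.4, -4.1, 10.6]
grip_width: 0.303
```

Run:
```python
from h import *
P,R,s=pose();print(inrk(P),P,s['wrist_force'])
p=snapshot('wrist');save(p,'w18')
```

```text
[-43.46268595 -13.83186115] [571.76444962   5.98129689  30.93894251] [-15.38521394  -4.14135286  10.56255547]
```

View pics/w18.png

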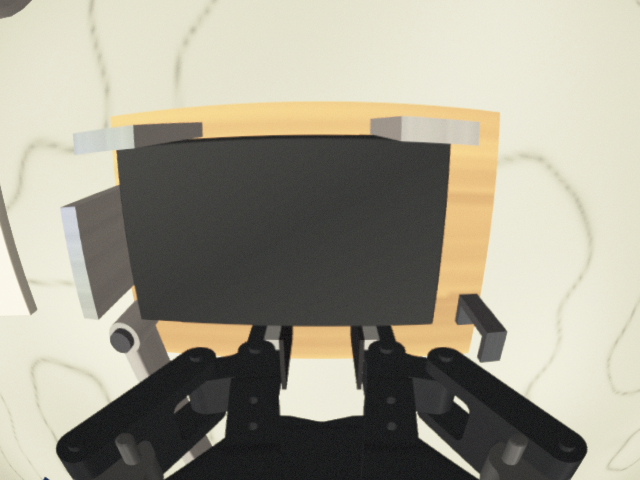

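Call:
jog_arm(
  rows=[
    [0, 0, 3, 0, 0, 0],
    [0, 0, 10, 0, 0, 0],
    [0, 0, 20, 0, 0, 0],
    [0, 0, 15, 0, 0, 0],
    [-30, 0, 0, 0, 0, 0],
    [-35, 0, 0, 0, 0, 0],
    [-35, 0, 0, 0, 0, 0],
    [0, 0, 0, 0, 0, 0],
    [0, 0, 0, 0, 0, 0],
    [0, 0, 0, 0, 0, 0],
  ],
)

```text
clock: 26.43
position: [527.0, 2.4, 131.3]
tool_rot: [3.108, 1.57, 0.043]
wrist_force: [-0.4, -0.7, 0.3]
grip_width: 0.299
```

Run:
```python
from h import *
P,R,s=pose();print(inrk(P),P,s['wrist_force'])
p=snapshot('wrist');save(p,'w19');cv2.imwrite('pics/w19c.png',cv2.resize(p['pixels'][20:240,180:480,::-1],None,fx=2.6,fy=2.6,interpolation=cv2.INTER_CUBIC))
p=snapshot('side');cv2.imwrite('pics/s19.png',cv2.resize(p['pixels'][180:300,290:430,::-1],None,fx=5,fy=5,interpolation=cv2.INTER_CUBIC))
```

```text
[-88.32419486 -13.83241995] [527.04290235   2.44036589 131.27200875] [-0.4008347  -0.73890596  0.31861084]
```

View pics/w19c.png

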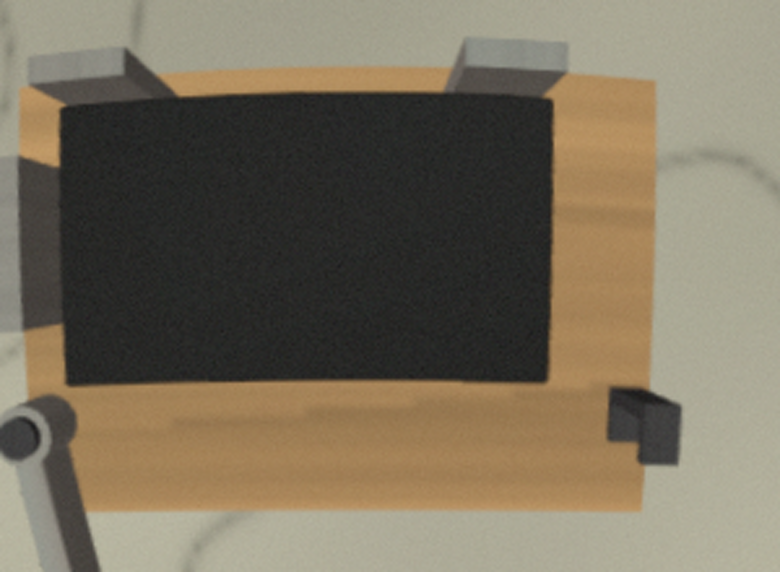

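View pics/s19.png

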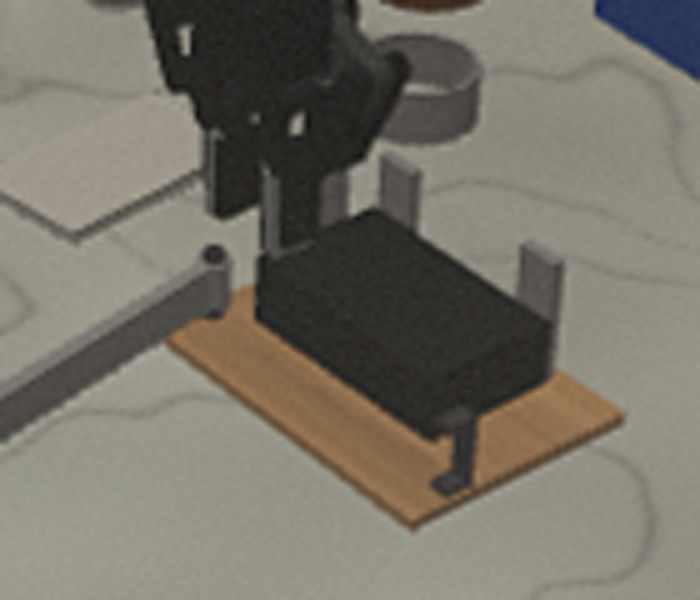

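Run:
```python
from h import *
plan([*rk(3,-90),125],TH,half=False,tmax=6.95)
```

```text
q6 1.39 pos [526.5   2.5 130.4] delta [ 97.6 -68.8  -5.4] rv [-90.1   0.1   0.1] n 13
[[0.4, 5.8, -7.1, -6.9, 0.0, 0.0], [0.4, 6.7, -6.3, -6.9, 0.0, 0.0], [0.4, 7.4, -5.5, -6.9, 0.0, 0.0], [0.4, 8.0, -4.5, -6.9, 0.0, 0.0], [0.4, 8.5, -3.5, -6.9, 0.0, 0.0], [0.4, 8.8, -2.5, -6.9, 0.0, 0.0], [0.4, 9.1, -1.4, -6.9, 0.0, 0.0], [0.4, 9.2, -0.3, -6.9, 0.0, 0.0], [0.4, 9.1, 0.8, -6.9, 0.0, 0.0], [0.4, 9.0, 1.9, -6.9, 0.0, 0.0], [0.4, 8.7, 3.0, -6.9, 0.0, 0.0], [0.4, 8.3, 4.0, -6.9, 0.0, 0.0], [0.4, 7.7, 5.0, -6.9, 0.0, 0.0]]
```

Call:
jog_arm(
  rows=[
    [0.4, 5.8, -7.1, -6.9, 0, 0],
    [0.4, 6.7, -6.3, -6.9, 0, 0],
    [0.4, 7.4, -5.5, -6.9, 0, 0],
    [0.4, 8, -4.5, -6.9, 0, 0],
    [0.4, 8.5, -3.5, -6.9, 0, 0],
    [0.4, 8.8, -2.5, -6.9, 0, 0],
    [0.4, 9.1, -1.4, -6.9, 0, 0],
    [0.4, 9.2, -0.3, -6.9, 0, 0],
    [0.4, 9.1, 0.8, -6.9, 0, 0],
    [0.4, 9, 1.9, -6.9, 0, 0],
  ],
)

```text
clock: 27.37
position: [601.7, -50.9, 125.9]
tool_rot: [-1.492, 1.568, 2.936]
wrist_force: [-0.5, 0.1, 0.1]
grip_width: 0.3
```

Call:
jog_arm(
  rows=[
    [0.4, 8.7, 3, -6.9, 0, 0],
    [0.4, 8.3, 4, -6.9, 0, 0],
    [0.4, 7.7, 5, -6.9, 0, 0],
    [0, 0, 0, 0, 0, 0],
    [0, 0, 0, 0, 0, 0],
    [0, 0, 0, 0, 0, 0],
    [0, 0, 0, 0, 0, 0],
  ],
)

```text
clock: 27.95
position: [623.7, -66.4, 125.8]
tool_rot: [-1.872, 1.57, 2.908]
wrist_force: [-0.1, -0.1, -0.0]
grip_width: 0.296
```

Run:
```python
from h import *
plan([*rk(3,-88),30],TH,half=False,tmax=6.95)
```

```text
q6 -0.27 pos [623.7 -66.4 125.8] delta [  0.3   2.2 -95.8] rv [-0.6 -0.   0.1] n 3
[[31.9, 0.2, -0.7, -0.2, -0.0, 0.0], [31.9, 0.2, -0.7, -0.2, -0.0, 0.0], [31.9, 0.2, -0.7, -0.2, -0.0, 0.0]]
```

Call:
jog_arm(
  rows=[
    [30, 0, 0, -0.6, 0, 0],
    [30, 0, 0, 0, 0, 0],
    [22, 0, 0, 0, 0, 0],
    [14, 0, 0, 0, 0, 0],
    [0, 0, -8, 0, 0, 0],
    [0, 0, -8, 0, 0, 0],
    [0, 0, 0, 0, 0, 0],
    [0, 0, 0, 0, 0, 0],
  ],
)

```text
clock: 28.62
position: [622.8, -50.4, 30.4]
tool_rot: [-1.566, 1.571, -3.055]
wrist_force: [0.3, -0.0, -0.7]
grip_width: 0.298
```

Call:
jog_arm(
  rows=[
    [0, 0, -3, 0, 0, 0],
    [0, 0, -1.5, 0, 0, 0],
    [0, 0, 0, 0, 0, 0],
  ],
)

```text
clock: 28.87
position: [622.6, -46.2, 30.3]
tool_rot: [1.957, 1.571, 0.468]
wrist_force: [-0.4, 0.8, 0.4]
grip_width: 0.299
```

Run:
```python
from h import *
P,R,s=pose();print(inrk(P),P,s['wrist_force'])
```

```text
[  3.13285311 -69.89763063] [622.63925303 -46.23239045  30.33156811] [-0.42846669  0.84067687  0.3935968 ]
```

Call:
jog_arm(
  rows=[
    [0, 0, -1.5, 0, 0, 0],
    [0, 0, -1.5, 0, 0, 0],
    [0, 0, 0, 0, 0, 0],
  ],
)

```text
clock: 29.12
position: [622.4, -43.3, 30.2]
tool_rot: [-2.14, 1.571, 2.654]
wrist_force: [-0.9, 1.2, 0.0]
grip_width: 0.301
```

Call:
jog_arm(
  rows=[
    [0, 0, -1, 0, 0, 0],
    [0, 0, -1, 0, 0, 0],
    [0, 0, 0, 0, 0, 0],
  ],
)

```text
clock: 29.37
position: [622.4, -42.0, 30.2]
tool_rot: [0.132, 1.57, -1.357]
wrist_force: [0.1, -6.1, -0.1]
grip_width: 0.299
```

Call:
jog_arm(
  rows=[
    [0, 0, -1, 0, 0, 0],
    [0, 0, 0, 0, 0, 0],
  ],
)

```text
clock: 29.53
position: [622.4, -41.9, 30.2]
tool_rot: [0.15, 1.569, -1.339]
wrist_force: [-0.4, -14.6, -1.2]
grip_width: 0.299
```

Run:
```python
from h import *
P,R,s=pose();print(inrk(P),P,s['wrist_force'])
```

```text
[  3.24203938 -65.58591238] [622.40782721 -41.92550317  30.23751864] [ -0.42444828 -14.58457822  -1.20427282]
```

Call:
jog_arm(
  rows=[
    [0, 0, -1, 0, 0, 0],
    [0, 0, 0, 0, 0, 0],
    [0, 0, 4, 0, 0, 0],
    [0, 0, 10, 0, 0, 0],
    [0, 0, 10, 0, 0, 0],
    [-30, 0, 0, 0, 0, 0],
    [-35, 0, 0, 0, 0, 0],
    [-30, 0, 0, 0, 0, 0],
    [0, 0, 0, 0, 0, 0],
    [0, 0, 0, 0, 0, 0],
  ],
)

```text
clock: 30.37
position: [625.1, -64.2, 127.1]
tool_rot: [1.304, 1.567, -0.185]
wrist_force: [-0.2, 1.1, -0.9]
grip_width: 0.3
```

Run:
```python
from h import *
p=snapshot('wrist');cv2.imwrite('pics/w20c.png',cv2.resize(p['pixels'][0:260,180:440,::-1],None,fx=2.3,fy=2.3,interpolation=cv2.INTER_CUBIC))
plan([*rk(-80,-12),125],TH-np.pi/2,half=False,tmax=6.95)
```

```text
q6 -0.28 pos [624.2 -64.  125.6] delta [-89.   68.9  -0.6] rv [90.1 -0.  -0.1] n 13
[[0.0, -6.4, -5.8, 6.9, -0.0, -0.0], [0.0, -7.1, -5.0, 6.9, -0.0, -0.0], [0.0, -7.6, -4.1, 6.9, -0.0, -0.0], [0.0, -8.1, -3.2, 6.9, -0.0, -0.0], [0.0, -8.4, -2.2, 6.9, -0.0, -0.0], [0.0, -8.6, -1.2, 6.9, -0.0, -0.0], [0.0, -8.7, -0.1, 6.9, -0.0, -0.0], [0.0, -8.6, 0.9, 6.9, -0.0, -0.0], [0.0, -8.4, 2.0, 6.9, -0.0, -0.0], [0.0, -8.1, 3.0, 6.9, -0.0, -0.0], [0.0, -7.7, 3.9, 6.9, -0.0, -0.0], [0.0, -7.2, 4.8, 6.9, -0.0, -0.0], [0.0, -6.6, 5.7, 6.9, -0.0, -0.0]]
```

View pics/w20c.png

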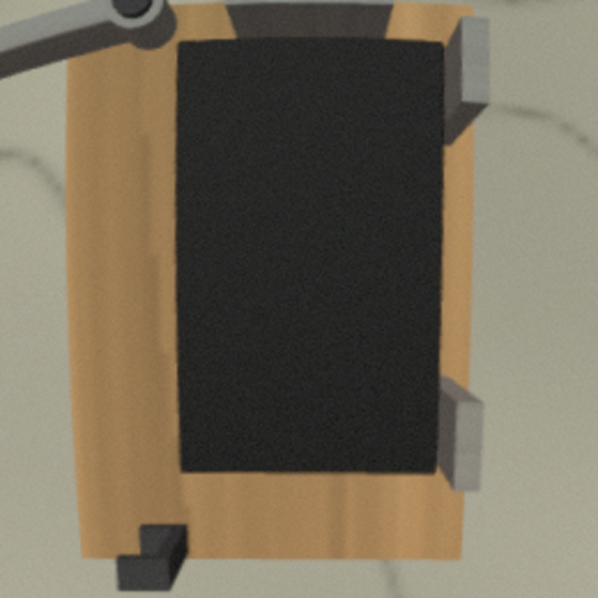

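Stack is one clean block, flush at the back and left. Second front tap now.

Call:
jog_arm(
  rows=[
    [0, -6.4, -5.8, 6.9, 0, 0],
    [0, -7.1, -5, 6.9, 0, 0],
    [0, -7.6, -4.1, 6.9, 0, 0],
    [0, -8.1, -3.2, 6.9, 0, 0],
    [0, -8.4, -2.2, 6.9, 0, 0],
    [0, -8.6, -1.2, 6.9, 0, 0],
    [0, -8.7, -0.1, 6.9, 0, 0],
    [0, -8.6, 0.9, 6.9, 0, 0],
    [0, -8.4, 2, 6.9, 0, 0],
    [0, -8.1, 3, 6.9, 0, 0],
  ],
)

```text
clock: 31.25
position: [554.2, -10.6, 123.9]
tool_rot: [-0.573, 1.568, 3.011]
wrist_force: [0.2, -0.8, -0.2]
grip_width: 0.297
```

Call:
jog_arm(
  rows=[
    [0, -7.7, 3.9, 6.9, 0, 0],
    [0, -7.2, 4.8, 6.9, 0, 0],
    [0, -6.6, 5.7, 6.9, 0, 0],
    [0, 0, 0, 0, 0, 0],
    [0, 0, 0, 0, 0, 0],
    [0, 0, 0, 0, 0, 0],
    [0, 0, 0, 0, 0, 0],
  ],
)

```text
clock: 31.83
position: [535.0, 4.8, 124.9]
tool_rot: [-0.013, 1.571, -3.065]
wrist_force: [0.7, -0.1, 0.1]
grip_width: 0.298
```

Run:
```python
from h import *
plan([*rk(-75,-12),30.5],TH-np.pi/2,half=False,tmax=6.95)
```

```text
q6 1.38 pos [535.    4.8 124.9] delta [  5.2   0.6 -94.4] rv [0.6 0.  0. ] n 3
[[31.5, -0.0, -1.8, 0.2, 0.0, 0.0], [31.5, -0.0, -1.8, 0.2, 0.0, 0.0], [31.5, -0.0, -1.7, 0.2, 0.0, 0.0]]
```

Call:
jog_arm(
  rows=[
    [30, 0, 0, 0.6, 0, 0],
    [30, 0, 0, 0, 0, 0],
    [22, 0, 0, 0, 0, 0],
    [12, 0, 0, 0, 0, 0],
    [0, 0, -10, 0, 0, 0],
    [0, 0, -10, 0, 0, 0],
    [0, 0, -8, 0, 0, 0],
    [0, 0, 0, 0, 0, 0],
    [0, 0, 0, 0, 0, 0],
  ],
)

```text
clock: 32.58
position: [562.8, 7.1, 31.2]
tool_rot: [2.932, 1.57, -0.133]
wrist_force: [0.4, -0.0, -0.4]
grip_width: 0.297
```

Call:
jog_arm(
  rows=[
    [0, 0, -3, 0, 0, 0],
    [0, 0, -2, 0, 0, 0],
    [0, 0, 0, 0, 0, 0],
  ],
)

```text
clock: 32.83
position: [567.8, 7.6, 31.3]
tool_rot: [2.983, 1.57, -0.082]
wrist_force: [0.1, 0.6, 0.3]
grip_width: 0.303
```

Call:
jog_arm(
  rows=[
    [0, 0, -1, 0, 0, 0],
    [0, 0, -1, 0, 0, 0],
    [0, 0, 0, 0, 0, 0],
  ],
)

```text
clock: 33.08
position: [569.6, 7.8, 31.2]
tool_rot: [2.866, 1.571, -0.199]
wrist_force: [-0.7, -0.0, -0.3]
grip_width: 0.306
```

Run:
```python
from h import *
P,R,s=pose();print(inrk(P),P,s['wrist_force'])
```

```text
[-45.43678429 -11.84785386] [569.63993465   7.80332471  31.22934182] [-0.67603157 -0.04497427 -0.26477922]
```

Call:
jog_arm(
  rows=[
    [0, 0, -1, 0, 0, 0],
    [0, 0, -1, 0, 0, 0],
    [0, 0, 0, 0, 0, 0],
  ],
)

```text
clock: 33.33
position: [571.2, 8.0, 31.1]
tool_rot: [-0.094, 1.57, 3.124]
wrist_force: [-2.8, -0.5, 1.3]
grip_width: 0.3
```

Call:
jog_arm(
  rows=[
    [0, 0, -1, 0, 0, 0],
    [0, 0, -1, 0, 0, 0],
    [0, 0, 0, 0, 0, 0],
  ],
)

```text
clock: 33.58
position: [571.6, 8.1, 30.9]
tool_rot: [-0.094, 1.567, 3.125]
wrist_force: [-9.7, -1.7, 5.3]
grip_width: 0.299
```

Run:
```python
from h import *
P,R,s=pose();print(inrk(P),P,s['wrist_force'])
```

```text
[-43.43483462 -11.66420153] [571.62114704   8.14439382  30.89064943] [-9.68364987 -1.68652296  5.33726126]
```

Call:
jog_arm(
  rows=[
    [0, 0, 3, 0, 0, 0],
    [0, 0, 10, 0, 0, 0],
    [0, 0, 20, 0, 0, 0],
    [-25, 0, 20, 0, 0, 0],
    [-30, 0, 0, 0, 0, 0],
    [-20, 0, 0, 0, 0, 0],
    [0, 0, 0, 0, 0, 0],
    [0, 0, 0, 0, 0, 0],
    [0, 0, 0, 0, 0, 0],
  ],
  hand=0,
)

```text
clock: 34.33
position: [520.7, 4.1, 106.0]
tool_rot: [3.042, 1.57, -0.023]
wrist_force: [-0.1, 0.7, -0.2]
grip_width: -0.001
```

Run:
```python
from h import *
p=snapshot('wrist');save(p,'w21')
for q in [p,snapshot('top'),snapshot('side')]:
  for k in['gate_tip','gate_hinge']:
    for d in mark_of(k,q)[:1]: print(k,d['confidence'],inrk(d['xyz']).round(1))
plan([*rk(-140,100),100],TH-np.pi/2,half=False)
```

```text
gate_hinge 0.7 [-40.   70.6]
gate_tip 0.59 [102.1 329.4]
gate_hinge 0.9 [-44.8  65.3]
q6 1.39 pos [520.6   4.1 105.9] delta [-54.  107.8  -5.9] rv [-0.1  0.   0. ] n 4
[[1.5, -27.9, 11.4, -0.0, 0.0, 0.0], [1.5, -27.9, 11.4, -0.0, 0.0, 0.0], [1.5, -27.9, 11.4, -0.0, 0.0, 0.0], [1.5, -27.9, 11.4, -0.0, 0.0, 0.0]]
```

View pics/w21.png

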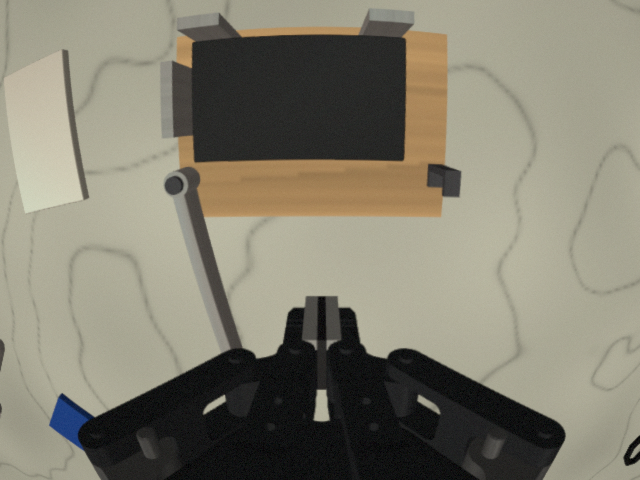

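Call:
jog_arm(
  rows=[
    [0, -28, 11.5, 0, 0, 0],
    [0, -28, 11.5, 0, 0, 0],
    [0, -28, 11.5, 0, 0, 0],
    [0, -24, 11.5, 0, 0, 0],
    [0, 0, 0, 0, 0, 0],
    [0, 0, 0, 0, 0, 0],
    [25, 0, 0, 0, 0, 0],
    [25, 0, 0, 0, 0, 0],
    [14, 0, 0, 0, 0, 0],
    [0, 0, 0, 0, 0, 0],
  ],
)

```text
clock: 35.62
position: [466.0, 107.3, 40.0]
tool_rot: [0.057, 1.568, -3.009]
wrist_force: [-1.3, -0.3, -0.6]
grip_width: -0.001
```

Run:
```python
from h import *
P,R,s=pose();c=inrk(P);print(c,P,s['wrist_force'])
h=np.array([-44.5,68]);prev=c
for g in [1.33,1.2,1.05,.9,.75,.6,.45,.3,.15,.05,0]:
    r=110; hy=15;hx=11
    s_=4+hx*np.cos(g)+hy*np.sin(g)
    C=h+r*np.array([-np.sin(g),-np.cos(g)])-s_*np.array([np.cos(g),-np.sin(g)])
    # tool moves: -z=+rackx, y=-racky
    d=C-prev;prev=C;print(g,C.round(1),'row y,z',(-d[1]).round(1),(-d[0]).round(1))
```

```text
[-140.85920897   95.51481501] [466.04228956 107.30060974  39.95992108] [-1.31683616 -0.28248331 -0.58749725]
1.33 [-156.4   62.3] row y,z 33.2 15.5
1.2 [-155.    48.6] row y,z 13.7 -1.4
1.05 [-151.1   32.8] row y,z 15.8 -3.9
0.9 [-144.7   17.3] row y,z 15.5 -6.4
0.75 [-135.8    2.7] row y,z 14.6 -8.9
0.6 [-124.4  -10.6] row y,z 13.3 -11.4
0.45 [-110.7  -22.2] row y,z 11.5 -13.7
0.3 [-95.1 -31.5] row y,z 9.3 -15.6
0.15 [-77.9 -38.2] row y,z 6.7 -17.2
0.05 [-65.7 -41.1] row y,z 2.9 -12.2
0 [-59.5 -42. ] row y,z 0.9 -6.2
```

Call:
jog_arm(
  rows=[
    [0, 16, 8, 0, 0, 0],
    [0, 17, 7.5, 0, 0, 0],
    [0, 7, -0.7, 0, 0, 0],
    [0, 7, -0.7, 0, 0, 0],
    [0, 8, -2, 0, 0, 0],
    [0, 8, -2, 0, 0, 0],
    [0, 8, -3.2, 0, 0, 0],
    [0, 8, -3.2, 0, 0, 0],
    [0, 0, 0, 0, 0, 0],
  ],
)

```text
clock: 36.37
position: [470.3, 27.9, 42.3]
tool_rot: [2.905, 1.569, -0.161]
wrist_force: [0.4, -0.2, 0.3]
grip_width: -0.001
```

Call:
jog_arm(
  rows=[
    [0, 7.3, -4.5, 0, 0, 0],
    [0, 7.3, -4.5, 0, 0, 0],
    [0, 6.7, -5.7, 0, 0, 0],
    [0, 6.7, -5.7, 0, 0, 0],
    [0, 5.7, -6.8, 0, 0, 0],
    [0, 5.7, -6.8, 0, 0, 0],
    [0, 4.7, -7.8, 0, 0, 0],
    [0, 4.7, -7.8, 0, 0, 0],
    [0, 0, 0, 0, 0, 0],
    [0, 0, 0, 0, 0, 0],
  ],
)

```text
clock: 37.2
position: [522.5, -15.8, 42.1]
tool_rot: [2.84, 1.57, -0.225]
wrist_force: [-0.1, 0.4, -0.0]
grip_width: -0.001
```

Run:
```python
from h import *
P,R,s=pose();c=inrk(P);print(c,P,s['wrist_force'])
p=snapshot('wrist');save(p,'w22')
```

```text
[-94.31167604 -31.70177858] [522.48430681 -15.84577956  42.10283976] [-0.14795029  0.42647027 -0.00366304]
```

View pics/w22.png

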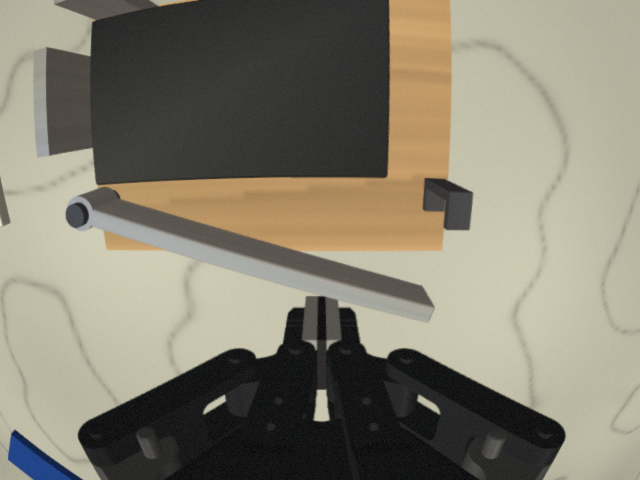

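Call:
jog_arm(
  rows=[
    [0, 3.3, -8.5, 0, 0, 0],
    [0, 3.3, -8.5, 0, 0, 0],
    [0, 2, -6, 0, 0, 0],
    [0, 1, -6, 0, 0, 0],
    [0, 0, -3, 0, 0, 0],
    [0, 0, 0, 0, 0, 0],
    [0, 0, 0, 0, 0, 0],
  ],
)

```text
clock: 37.83
position: [554.7, -22.7, 42.1]
tool_rot: [-0.196, 1.571, 3.023]
wrist_force: [0.2, 0.9, -0.4]
grip_width: 0.0
```

Call:
jog_arm(
  rows=[
    [0, 0, -1.5, 0, 0, 0],
    [0, 0, -1.5, 0, 0, 0],
    [0, 0, 0, 0, 0, 0],
  ],
)

```text
clock: 38.08
position: [557.8, -22.5, 42.2]
tool_rot: [3.088, 1.571, 0.023]
wrist_force: [-0.2, -0.6, -0.0]
grip_width: -0.0
```

Run:
```python
from h import *
P,R,s=pose();c=inrk(P);print(c,P,s['wrist_force'])
p=snapshot('wrist');save(p,'w23')
```

```text
[-59.60680925 -41.15246217] [557.82676102 -22.52815406  42.20569795] [-0.2242197  -0.61211668 -0.00453332]
```

View pics/w23.png

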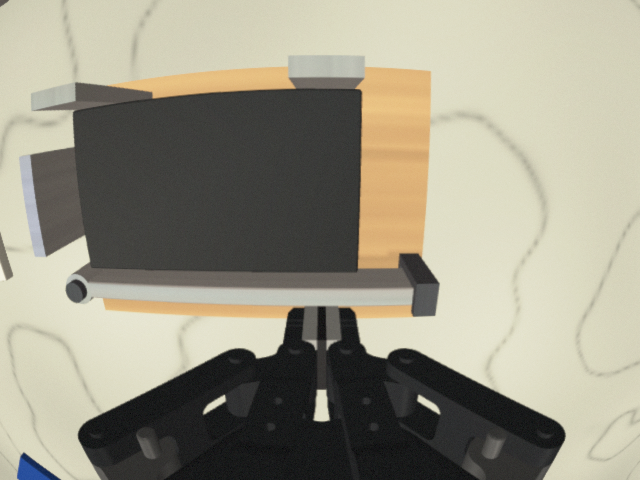

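Gate is in the catch. Press until the stop is felt.

Call:
jog_arm(
  rows=[
    [0, 0, -1, 0, 0, 0],
    [0, 0, -1, 0, 0, 0],
    [0, 0, 0, 0, 0, 0],
  ],
)

```text
clock: 38.38
position: [558.4, -22.4, 42.0]
tool_rot: [-0.104, 1.568, 3.114]
wrist_force: [-6.9, -1.9, 4.2]
grip_width: -0.001
```

Call:
jog_arm(
  rows=[
    [0, 0, -1, 0, 0, 0],
    [0, 0, -1, 0, 0, 0],
    [0, 0, 0, 0, 0, 0],
  ],
)

```text
clock: 38.63
position: [558.7, -22.3, 41.9]
tool_rot: [-0.097, 1.565, 3.121]
wrist_force: [-15.6, -4.7, 10.8]
grip_width: 0.0
```

Call:
jog_arm(
  rows=[
    [0, 0, 4, 0, 0, 0],
    [0, 0, 10, 0, 0, 0],
    [0, 0, 20, 0, 0, 0],
    [-30, 0, 20, 0, 0, 0],
    [-30, 0, 20, 0, 0, 0],
    [-30, 10, 10, 0, 0, 0],
    [-20, 20, 0, 0, 0, 0],
    [0, 20, 0, 0, 0, 0],
    [0, 0, 0, 0, 0, 0],
    [0, 0, 0, 0, 0, 0],
  ],
)

```text
clock: 39.47
position: [482.0, -79.3, 152.5]
tool_rot: [2.856, 1.57, -0.21]
wrist_force: [0.2, 0.8, -0.6]
grip_width: 0.003
```

Run:
```python
from h import *
p=snapshot('top');save(p,'t24')
for d in outline_of('end_block',p)[:2]: print(d['confidence'],np.argwhere(d['region']).mean(0),d['region'].sum(),rect(p,d['region'],42,100,84))
for d in mark_of('end_block',p)[:2]:print(d)
p=snapshot('side');save(p,'s24')
for d in mark_of('end_block',p)[:2]:print(d)
for k in('ramekin','cutter','teaspoon'): print(k,[np.round(d['xyz']) for d in search_frame(k,p)[:1]])
print(rk(0,-130),pose()[0])
```

```text
0.6 [244.85691232 491.86067778] 1859 (array([ 5.01389e+02, -3.74143e+02, -1.72000e-01, -2.63600e+00]), 1.5)
0.45 [217.49840933 300.96288441] 943 (array([ 5.87798e+02,  4.91430e+01,  2.00000e-03, -1.62900e+00]), 12.78)
{'xyz': [500.9, -381.1, -1.8], 'confidence': 0.87}
{'xyz': [505.5, -380.1, -0.7], 'confidence': 0.83}
ramekin [array([688., 362.,  31.])]
cutter [array([753., 162.,  14.])]
teaspoon [array([337., 357.,  13.])]
[ 624.25932082 -106.39454594] [481.67374655 -78.13891439 151.94516708]
```

View pics/t24.png

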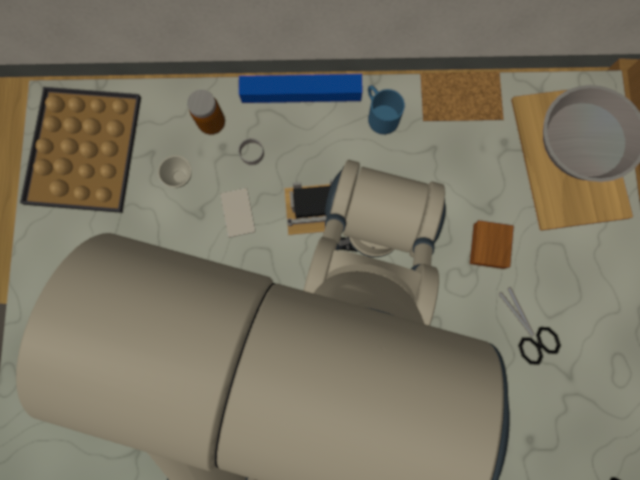

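View pics/s24.png

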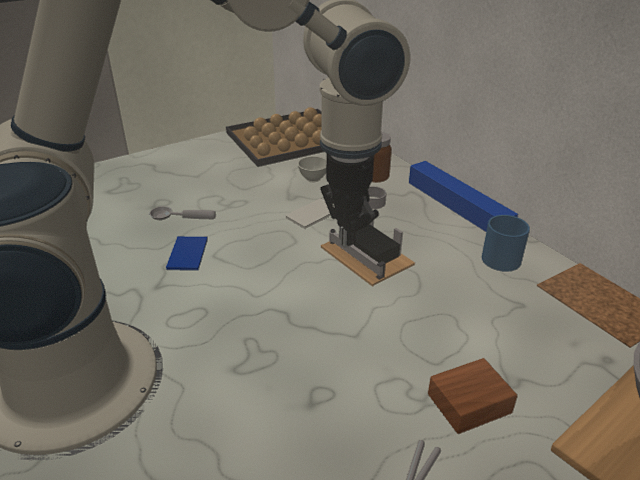

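Run:
```python
from h import *
p=snapshot('top')
for uv in[(502,290),(510,288),(520,345),(560,340),(515,222),(474,222),(471,264),(511,268)]: print(uv,back(p,uv,0)[0].round(),back(p,uv,42)[0].round(), inrk(back(p,uv,0)[0]).round())
plan([*rk(-240,-390),150],TH-np.pi/2,half=False)
```

```text
(502, 290) [ 401. -404.    0.] [ 398. -389.   42.] [-246. -409.]
(510, 288) [ 406. -423.    0.] [ 402. -407.   42.] [-243. -428.]
(520, 345) [ 276. -435.    0.] [ 277. -419.   42.] [-373. -430.]
(560, 340) [ 286. -527.    0.] [ 286. -507.   42.] [-371. -522.]
(515, 222) [ 562. -448.    0.] [ 553. -431.   42.] [ -89. -466.]
(474, 222) [ 564. -350.    0.] [ 555. -337.   42.] [ -79. -369.]
(471, 264) [ 463. -336.    0.] [ 458. -324.   42.] [-179. -346.]
(511, 268) [ 452. -429.    0.] [ 447. -413.   42.] [-197. -438.]
q6 1.21 pos [481.7 -78.2 152. ] delta [ -76.2 -306.3   -2. ] rv [-0.1  0.   0. ] n 8
[[0.2, 37.4, 12.4, -0.0, 0.0, 0.0], [0.2, 37.4, 12.4, -0.0, 0.0, 0.0], [0.2, 37.4, 12.5, -0.0, 0.0, 0.0], [0.2, 37.4, 12.5, -0.0, 0.0, 0.0], [0.2, 37.4, 12.5, -0.0, 0.0, 0.0], [0.2, 37.4, 12.5, -0.0, 0.0, 0.0], [0.2, 37.4, 12.5, -0.0, 0.0, 0.0], [0.2, 37.4, 12.5, -0.0, 0.0, 0.0]]
```

Run:
```python
from h import *
plan([429,-374,130],TH-np.pi/2,half=False)
```

```text
q6 1.21 pos [481.7 -78.2 152. ] delta [ -52.7 -295.8  -22. ] rv [-0.1  0.   0. ] n 8
[[2.7, 36.4, 9.4, -0.0, 0.0, 0.0], [2.7, 36.4, 9.4, -0.0, 0.0, 0.0], [2.7, 36.4, 9.4, -0.0, 0.0, 0.0], [2.7, 36.3, 9.4, -0.0, 0.0, 0.0], [2.7, 36.3, 9.4, -0.0, 0.0, 0.0], [2.7, 36.3, 9.5, -0.0, 0.0, 0.0], [2.7, 36.3, 9.5, -0.0, 0.0, 0.0], [2.7, 36.3, 9.5, -0.0, 0.0, 0.0]]
```

Call:
jog_arm(
  rows=[
    [2.7, 36.4, 9.4, 0, 0, 0],
    [2.7, 36.4, 9.4, 0, 0, 0],
    [2.7, 36.4, 9.4, 0, 0, 0],
    [2.7, 36.4, 9.4, 0, 0, 0],
    [2.7, 36.4, 9.4, 0, 0, 0],
    [2.7, 36.4, 9.5, 0, 0, 0],
    [2.7, 36.3, 9.5, 0, 0, 0],
    [2.7, 36.3, 9.5, 0, 0, 0],
    [0, 0, 0, 0, 0, 0],
    [0, 0, 0, 0, 0, 0],
  ],
  hand=45,
)

```text
clock: 40.75
position: [428.2, -376.1, 130.1]
tool_rot: [-0.624, 1.571, 2.592]
wrist_force: [0.1, 0.6, -0.5]
grip_width: 0.45
```

Call:
jog_arm(
  rows=[
    [0, 0, 0, 0, 0, 0],
    [0, 0, 0, 0, 0, 0],
    [0, 0, 0, 0, 0, 0],
  ],
)

```text
clock: 41.0
position: [429.0, -373.3, 130.7]
tool_rot: [-1.08, 1.57, 2.14]
wrist_force: [0.6, -0.1, 0.9]
grip_width: 0.451
```

Run:
```python
from h import *
plan([429,-374,34],TH-np.pi/2,half=False)
p=snapshot('wrist');save(p,'w25')
m=outline_of('end_block',p)[:1]
for d in m: print(d['confidence'],rect(p,d['region'],42,100,84))
```

```text
q6 0.67 pos [ 429.  -373.3  130.7] delta [ -0.   -0.7 -96.7] rv [-0.1  0.   0. ] n 3
[[32.2, 0.2, 0.0, -0.0, 0.0, 0.0], [32.2, 0.2, 0.0, -0.0, 0.0, 0.0], [32.2, 0.2, 0.0, -0.0, 0.0, 0.0]]
0.77 (array([ 5.02534e+02, -3.78929e+02, -1.67000e-01,  7.50000e-01]), 0.3)
```

View pics/w25.png

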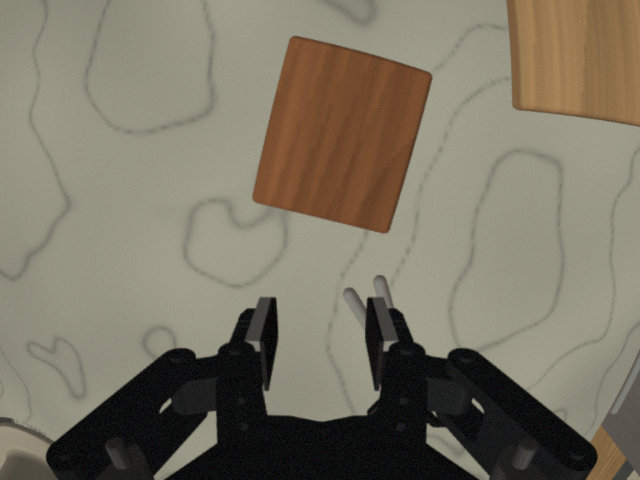

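Run:
```python
from h import *
p=snapshot('wrist')
for uv in[(348,292),(380,278),(388,232),(254,200)]: print(back(p,uv,3)[0].round(),back(p,uv,42)[0].round())
```

```text
[ 389. -396.    3.] [ 408. -392.   42.]
[ 402. -419.    3.] [ 419. -411.   42.]
[ 438. -420.    3.] [ 448. -412.   42.]
[ 453. -325.    3.] [ 462. -332.   42.]
```

Call:
jog_arm(
  rows=[
    [30, 4, 0, 0, 0, 0],
    [30, 4, 0, 0, 0, 0],
    [25, 0, 0, 0, 0, 0],
    [12, 0, 0, 0, 0, 0],
    [0, 0, 0, 0, 0, 0],
    [0, 0, 0, 0, 0, 0],
    [0, 0, 0, 0, 0, 0],
  ],
)

```text
clock: 41.73
position: [429.9, -382.8, 34.9]
tool_rot: [2.222, 1.569, -0.843]
wrist_force: [0.3, -0.6, 0.0]
grip_width: 0.449
```

Run:
```python
from h import *
plan([429,-382,34],TH-np.pi/2,half=False)
P,R,s=pose();print(inrk(P),inrk([502.5,-378.9]))
```

```text
q6 0.66 pos [ 429.9 -382.8   34.9] delta [-0.9  0.8 -0.9] rv [-0.1 -0.1 -0.1] n 1
[[0.9, -0.9, 0.9, -0.1, -0.1, -0.1]]
[-215.54352014 -390.23121103] [-142.88511365 -392.04655884]
```

Call:
jog_arm(
  rows=[
    [0, 0, -6, 0, 0, 0],
    [0, 0, -6, 0, 0, 0],
    [0, 0, -6, 0, 0, 0],
    [0, 0, -6, 0, 0, 0],
    [0, 0, -6, 0, 0, 0],
    [0, 0, -6, 0, 0, 0],
    [0, 0, -6, 0, 0, 0],
    [0, 0, -6, 0, 0, 0],
    [0, 0, -6, 0, 0, 0],
    [0, 0, -6, 0, 0, 0],
  ],
)

```text
clock: 42.57
position: [489.7, -377.7, 33.5]
tool_rot: [-0.73, 1.57, 2.488]
wrist_force: [-2.1, -0.6, 0.7]
grip_width: 0.449
```

Run:
```python
from h import *
P,R,s=pose();print(inrk(P),s['wrist_force'])
p=snapshot('wrist');save(p,'w26')
for d in outline_of('end_block',p)[:1]: 
    q=rect(p,d['region'],42,100,84);print(d['confidence'],q,inrk(q[0][:2]))
```

```text
[-155.59560439 -389.87419365] [-2.14633781 -0.62620777  0.67601993]
0.85 (array([ 5.48557e+02, -3.63731e+02,  7.50000e-02,  1.10500e+00]), 0.18) [ -95.77465488 -380.55958862]
```

View pics/w26.png

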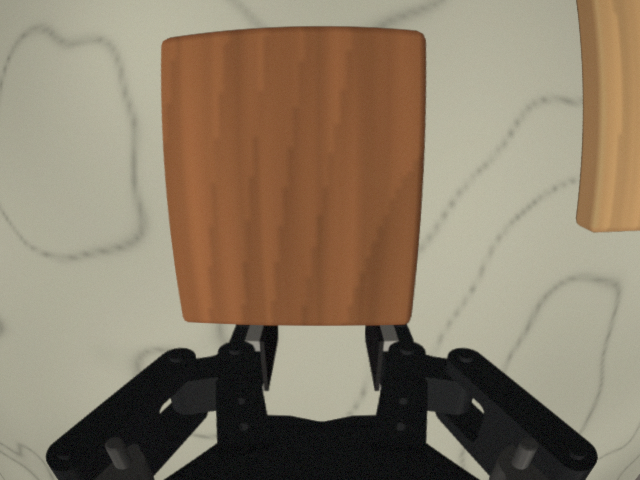

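Call:
jog_arm(
  rows=[
    [0, 0, -9, 0, 0, 0],
    [0, 0, -10, 0, 0, 0],
    [0, 0, -10, 0, 0, 0],
    [0, 0, -10, 0, 0, 0],
    [0, 0, -10, 0, 0, 0],
    [0, 0, -10, 0, 0, 0],
    [0, 0, -10, 0, 0, 0],
    [0, 0, -10, 0, 0, 0],
    [0, 0, -7, 0, 0, 0],
    [0, 0, -4, 0, 0, 0],
  ],
)

```text
clock: 43.5
position: [580.1, -370.8, 33.6]
tool_rot: [2.546, 1.57, -0.518]
wrist_force: [-1.5, -0.2, 0.9]
grip_width: 0.449
```

Call:
jog_arm(
  rows=[
    [0, 0, -3, 0, 0, 0],
    [0, 0, -2, 0, 0, 0],
    [0, 0, 0, 0, 0, 0],
    [0, 0, 0, 0, 0, 0],
  ],
)

```text
clock: 43.83
position: [583.8, -370.7, 33.6]
tool_rot: [-2.909, 1.571, 0.309]
wrist_force: [-0.1, 0.9, -0.3]
grip_width: 0.448
```

Run:
```python
from h import *
P,R,s=pose();print(inrk(P),s['wrist_force'],P)
p=snapshot('wrist');save(p,'w27')
for d in outline_of('end_block',p)[:1]: 
    q=rect(p,d['region'],42,100,84);print(d['confidence'],q,inrk(q[0][:2]))
```

```text
[ -61.22224707 -390.24149954] [-0.08334021  0.85341544 -0.33715225] [ 583.7657187  -370.65591241   33.55521083]
0.95 (array([ 6.43119e+02, -3.56634e+02,  7.50000e-02,  1.13300e+00]), 0.15) [  -0.94750217 -380.94735326]
```

Run:
```python
from h import *
p=snapshot('top')
for uv in[(513,98),(540,228)]:
    for z in(0,20): print(inrk(back(p,uv,z)[0]).round())
# retreat then turn
P,R,s=pose()
```

```text
[ 226. -513.]
[ 216. -504.]
[-109. -522.]
[-112. -513.]
```

View pics/w27.png

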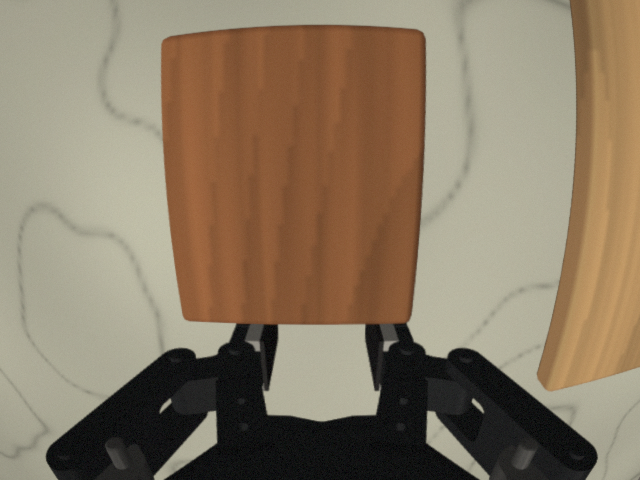

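Call:
jog_arm(
  rows=[
    [0, 0, 10, 0, 0, 0],
    [-20, 0, 15, 0, 0, 0],
    [-40, 0, 0, 0, 0, 0],
    [-40, 0, 0, 0, 0, 0],
    [0, 0, 0, 0, 0, 0],
    [0, 0, 0, 0, 0, 0],
    [0, 0, 0, 0, 0, 0],
  ],
)

```text
clock: 44.57
position: [558.2, -372.4, 133.6]
tool_rot: [-0.595, 1.571, 2.623]
wrist_force: [-0.2, -0.0, -0.7]
grip_width: 0.451
```

Run:
```python
from h import *
plan([*rk(-1,-456),125],TH,half=False,tmax=6.95)
```

```text
q6 0.82 pos [ 558.2 -372.4  133.6] delta [ 90.8 -59.   -8.6] rv [-90.2   0.    0. ] n 13
[[0.7, 5.1, -6.6, -6.9, 0.0, 0.0], [0.7, 5.8, -6.0, -6.9, 0.0, 0.0], [0.7, 6.5, -5.2, -6.9, 0.0, 0.0], [0.7, 7.1, -4.4, -6.9, 0.0, 0.0], [0.7, 7.6, -3.5, -6.9, 0.0, 0.0], [0.7, 7.9, -2.6, -6.9, 0.0, 0.0], [0.7, 8.2, -1.6, -6.9, 0.0, 0.0], [0.7, 8.3, -0.6, -6.9, 0.0, 0.0], [0.7, 8.3, 0.4, -6.9, 0.0, 0.0], [0.7, 8.2, 1.4, -6.9, 0.0, 0.0], [0.7, 8.0, 2.4, -6.9, 0.0, 0.0], [0.7, 7.6, 3.3, -6.9, 0.0, 0.0], [0.7, 7.2, 4.2, -6.9, 0.0, 0.0]]
```

Call:
jog_arm(
  rows=[
    [0.7, 5.1, -6.6, -6.9, 0, 0],
    [0.7, 5.8, -6, -6.9, 0, 0],
    [0.7, 6.5, -5.2, -6.9, 0, 0],
    [0.7, 7.1, -4.4, -6.9, 0, 0],
    [0.7, 7.6, -3.5, -6.9, 0, 0],
    [0.7, 7.9, -2.6, -6.9, 0, 0],
    [0.7, 8.2, -1.6, -6.9, 0, 0],
    [0.7, 8.3, -0.6, -6.9, 0, 0],
    [0.7, 8.3, 0.4, -6.9, 0, 0],
    [0.7, 8.2, 1.4, -6.9, 0, 0],
  ],
)

```text
clock: 45.4
position: [628.0, -417.8, 124.4]
tool_rot: [-1.94, 1.568, 2.488]
wrist_force: [-1.2, 0.2, 0.6]
grip_width: 0.453
```

Call:
jog_arm(
  rows=[
    [0.7, 8, 2.4, -6.9, 0, 0],
    [0.7, 7.6, 3.3, -6.9, 0, 0],
    [0.7, 7.2, 4.2, -7.1, 0, 0],
    [0, 0, 0, 0, 0, 0],
    [0, 0, 0, 0, 0, 0],
    [0, 0, 0, 0, 0, 0],
    [0, 0, 0, 0, 0, 0],
  ],
)

```text
clock: 45.98
position: [649.0, -431.4, 124.0]
tool_rot: [-2.275, 1.57, 2.508]
wrist_force: [-0.1, 0.1, 0.2]
grip_width: 0.454
```

Run:
```python
from h import *
plan([*rk(-1,-456),34],TH,half=False,tmax=6.95)
p=snapshot('wrist');save(p,'w28')
for d in outline_of('end_block',p)[:1]: 
    q=rect(p,d['region'],42,100,84);print(d['confidence'],q,inrk(q[0][:2]))
```

```text
q6 -0.73 pos [ 649.  -431.4  124. ] delta [ -0.   -0.1 -90. ] rv [-0.4 -0.   0. ] n 3
[[30.0, 0.0, 0.0, -0.1, -0.0, 0.0], [30.0, 0.0, 0.0, -0.1, -0.0, 0.0], [30.0, 0.0, 0.0, -0.1, -0.0, 0.0]]
0.67 (array([ 6.42964e+02, -3.56560e+02,  7.70000e-02,  9.08000e-01]), 0.32) [  -1.09617882 -380.86135179]
```

View pics/w28.png

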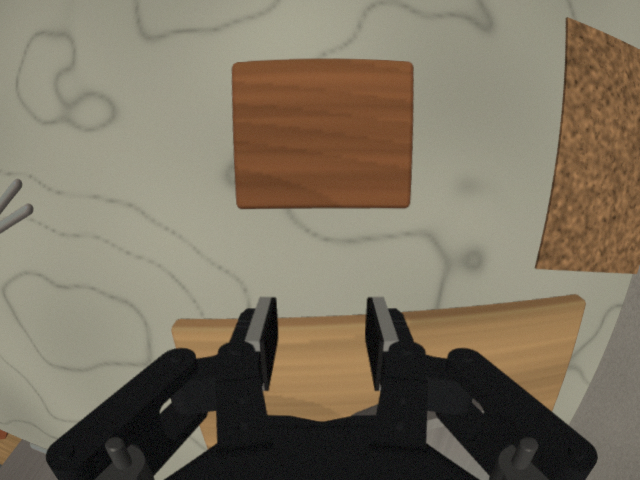

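Run:
```python
from h import *
p=snapshot('wrist')
for z in(0,20): print(inrk(back(p,(320,312),z)[0]))
```

```text
[  -3.45174099 -511.25110962]
[  -3.31121709 -500.30576143]
```

Call:
jog_arm(
  rows=[
    [30, 0, 0, -0.4, 0, 0],
    [30, 0, 0, 0, 0, 0],
    [20, 0, 0, 0, 0, 0],
    [9, 0, 0, 0, 0, 0],
    [0, 0, -6, 0, 0, 0],
    [0, 0, -6, 0, 0, 0],
    [0, 0, -4, 0, 0, 0],
    [0, 0, 0, 0, 0, 0],
  ],
)

```text
clock: 46.8
position: [649.2, -415.0, 37.4]
tool_rot: [0.928, 1.569, -0.561]
wrist_force: [0.2, -0.0, -0.4]
grip_width: 0.447
```

Call:
jog_arm(
  rows=[
    [0, 0, -4, 0, 0, 0],
    [0, 0, -5, 0, 0, 0],
    [0, 0, -7, 0, 0, 0],
    [0, 0, -9, 0, 0, 0],
    [0, 0, -10, 0, 0, 0],
    [0, 0, -10, 0, 0, 0],
    [0, 0, -10, 0, 0, 0],
    [0, 0, -10, 0, 0, 0],
    [0, 0, -10, 0, 0, 0],
    [0, 0, -10, 0, 0, 0],
  ],
)

```text
clock: 47.63
position: [641.3, -329.9, 35.5]
tool_rot: [-2.044, 1.571, 2.75]
wrist_force: [-0.2, -1.9, 1.1]
grip_width: 0.451
```

Run:
```python
from h import *
P,R,s=pose();print(inrk(P),s['wrist_force'],P)
p=snapshot('wrist');save(p,'w29')
for d in outline_of('end_block',p)[:1]: 
    q=rect(p,d['region'],42,100,84);print(d['confidence'],q,inrk(q[0][:2]))
```

```text
[  -0.63916568 -354.20041126] [-0.23582797 -1.92202233  1.10085517] [ 641.3155636  -329.94614518   35.50593146]
0.58 (array([ 6.35696e+02, -2.76748e+02,  8.10000e-02,  1.21500e+00]), 0.21) [  -2.04291918 -300.72470068]
```

Call:
jog_arm(
  rows=[
    [0, 0, -8, 0, 0, 0],
    [0, 0, -10, 0, 0, 0],
    [0, 0, -12, 0, 0, 0],
    [0, 0, -12, 0, 0, 0],
    [0, 0, -12, 0, 0, 0],
    [0, 0, -12, 0, 0, 0],
    [0, 0, -12, 0, 0, 0],
    [0, 0, -12, 0, 0, 0],
    [0, 0, -12, 0, 0, 0],
    [0, 0, -10, 0, 0, 0],
  ],
)

```text
clock: 48.57
position: [632.1, -217.9, 35.5]
tool_rot: [-2.351, 1.571, 2.444]
wrist_force: [-0.2, -0.2, -0.0]
grip_width: 0.45
```

Call:
jog_arm(
  rows=[
    [0, 0, -10, 0, 0, 0],
    [0, 0, -8, 0, 0, 0],
    [0, 0, -6, 0, 0, 0],
    [0, 0, -4, 0, 0, 0],
    [0, 0, 0, 0, 0, 0],
    [0, 0, 0, 0, 0, 0],
  ],
)

```text
clock: 49.07
position: [630.0, -191.6, 35.5]
tool_rot: [1.118, 1.571, -0.371]
wrist_force: [-0.2, -0.2, -0.5]
grip_width: 0.45
```

Run:
```python
from h import *
P,R,s=pose();print(inrk(P),s['wrist_force'],P)
p=snapshot('wrist');save(p,'w30')
for d in outline_of('end_block',p)[:1]: 
    q=rect(p,d['region'],42,100,84);print(d['confidence'],q,inrk(q[0][:2]))
```

```text
[  -0.98998107 -215.38410939] [-0.16733489 -0.17105772 -0.52329127] [ 630.01075793 -191.59047994   35.49378018]
0.84 (array([ 6.24201e+02, -1.37004e+02,  8.10000e-02,  1.14200e+00]), 0.25) [  -2.47377131 -160.50938438]
```

View pics/w30.png

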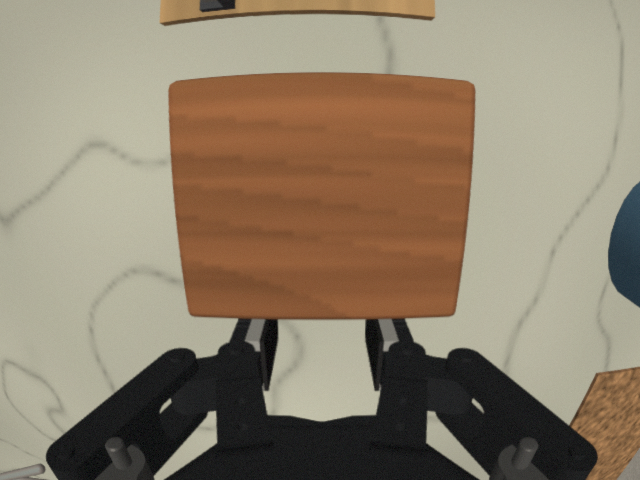

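Remaining ≈30 mm. Continue gently to the stop.

Call:
jog_arm(
  rows=[
    [0, 0, -6, 0, 0, 0],
    [0, 0, -6, 0, 0, 0],
    [0, 0, -6, 0, 0, 0],
    [0, 0, -5, 0, 0, 0],
    [0, 0, -4, 0, 0, 0],
    [0, 0, -2, 0, 0, 0],
    [0, 0, 0, 0, 0, 0],
  ],
)

```text
clock: 49.75
position: [627.5, -162.0, 35.4]
tool_rot: [-2.272, 1.57, 2.523]
wrist_force: [-0.1, -0.4, -0.6]
grip_width: 0.451
```

Call:
jog_arm(
  rows=[
    [0, 0, -1, 0, 0, 0],
    [0, 0, -1, 0, 0, 0],
    [0, 0, 0, 0, 0, 0],
  ],
)

```text
clock: 50.0
position: [627.4, -160.6, 35.4]
tool_rot: [-2.926, 1.571, 1.868]
wrist_force: [0.2, 0.5, -1.3]
grip_width: 0.447
```

Run:
```python
from h import *
P,R,s=pose();print(inrk(P),s['wrist_force'],P)
p=snapshot('wrist')
for d in outline_of('end_block',p)[:1]: 
    q=rect(p,d['region'],42,100,84);print(d['confidence'],q,inrk(q[0][:2]))
```

```text
[  -1.10941731 -184.31496343] [ 0.23541135  0.53015607 -1.32862405] [ 627.43978392 -160.62766048   35.44200845]
0.69 (array([ 6.21688e+02, -1.07501e+02,  8.00000e-02,  1.09000e+00]), 0.22) [  -2.65062017 -130.90008005]
```

Call:
jog_arm(
  rows=[
    [0, 0, -1, 0, 0, 0],
    [0, 0, -1, 0, 0, 0],
    [0, 0, 0, 0, 0, 0],
  ],
)

```text
clock: 50.35
position: [627.3, -159.0, 35.6]
tool_rot: [0.124, 1.57, -1.365]
wrist_force: [-0.6, -4.7, 0.6]
grip_width: 0.449
```

Call:
jog_arm(
  rows=[
    [0, 0, -1, 0, 0, 0],
    [0, 0, 0, 0, 0, 0],
  ],
)

```text
clock: 50.52
position: [627.3, -158.8, 35.8]
tool_rot: [0.188, 1.569, -1.301]
wrist_force: [-2.4, -11.2, 1.1]
grip_width: 0.449
```

Hard stop: block is against the base. Back off, rise and inspect.

Call:
jog_arm(
  rows=[
    [0, 0, 5, 0, 0, 0],
    [0, 0, 12, 0, 0, 0],
    [0, 0, 20, 0, 0, 0],
    [-30, 0, 20, 0, 0, 0],
    [-35, 0, 10, 0, 0, 0],
    [-35, 0, 0, 0, 0, 0],
    [-20, 0, 0, 0, 0, 0],
    [0, 0, 0, 0, 0, 0],
    [0, 0, 0, 0, 0, 0],
    [0, 0, 0, 0, 0, 0],
  ],
)

```text
clock: 51.35
position: [632.2, -224.6, 154.6]
tool_rot: [-2.163, 1.57, 2.631]
wrist_force: [0.1, 0.1, -1.0]
grip_width: 0.448
```

Run:
```python
from h import *
p=snapshot('wrist');save(p,'w31')
for d in outline_of('end_block',p)[:1]: 
    q=rect(p,d['region'],42,100,84);print(d['confidence'],q,inrk(q[0][:2]))
for d in outline_of('slate1',p)[:2]:
    for z in (38,):
        q=rect(p,d['region'],z,65,110);print('slate',q,inrk(q[0][:2]))
p=snapshot('top');cv2.imwrite('pics/t31.png',cv2.resize(p['pixels'][150:300,260:460,::-1],None,fx=4,fy=4,interpolation=cv2.INTER_CUBIC))
p=snapshot('side');cv2.imwrite('pics/s31.png',cv2.resize(p['pixels'][170:330,280:480,::-1],None,fx=4,fy=3.7,interpolation=cv2.INTER_CUBIC))
```

```text
0.62 (array([ 6.21788e+02, -1.06715e+02,  8.10000e-02,  8.33000e-01]), 0.26) [  -2.48890262 -130.12442328]
```

View pics/w31.png

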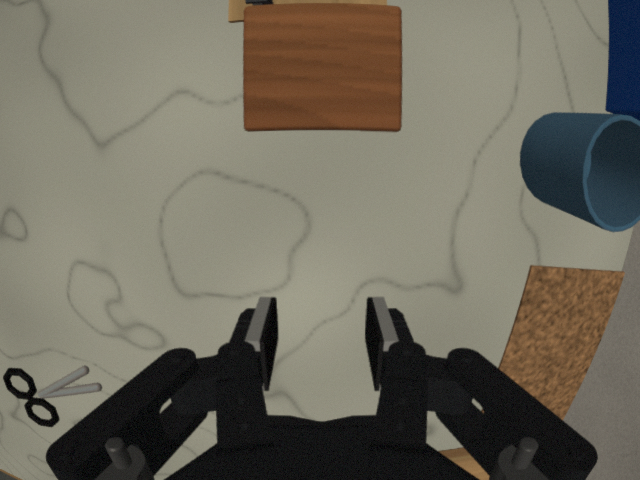

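View pics/s31.png

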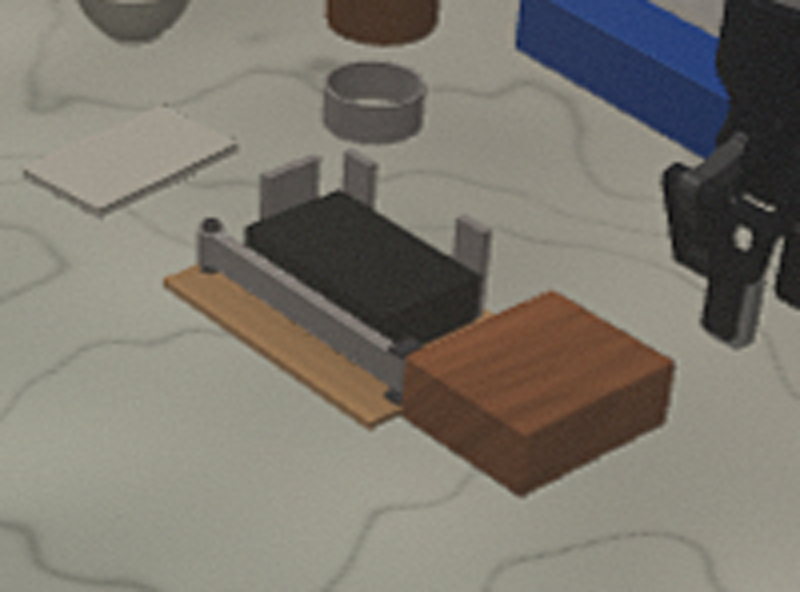

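View pics/t31.png

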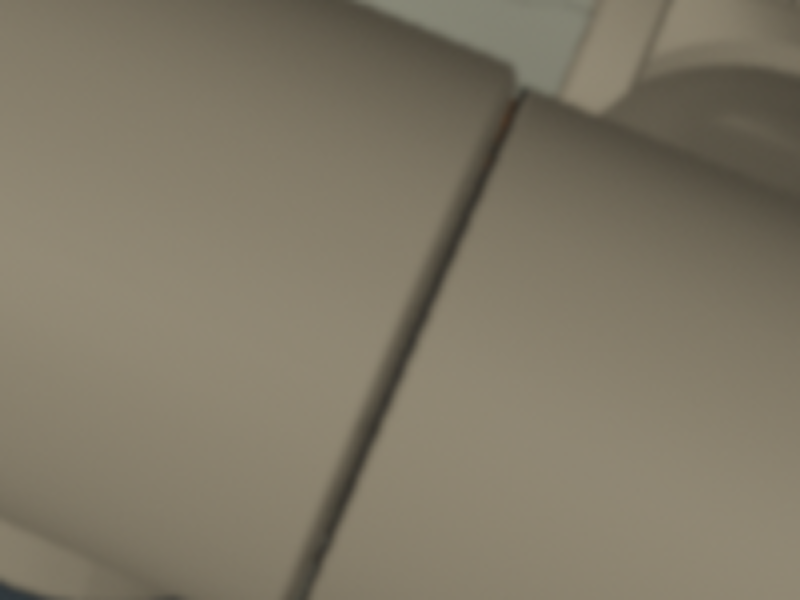

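Call:
jog_arm(
  rows=[
    [-20, 0, -25, 0, 0, 0],
    [-20, 0, -25, 0, 0, 0],
    [-20, 0, -25, 0, 0, 0],
    [0, 0, -25, 0, 0, 0],
    [0, 0, -25, 0, 0, 0],
    [0, 0, -10, 0, 0, 0],
    [0, 0, 0, 0, 0, 0],
    [0, 0, 0, 0, 0, 0],
    [0, 0, 0, 0, 0, 0],
    [0, 0, 0, 0, 0, 0],
  ],
)

```text
clock: 52.43
position: [621.7, -91.0, 215.2]
tool_rot: [-1.204, 1.571, -2.694]
wrist_force: [0.2, 0.2, 0.1]
grip_width: 0.445
```

Run:
```python
from h import *
p=snapshot('wrist');save(p,'w32');cv2.imwrite('pics/w32c.png',cv2.resize(p['pixels'][0:300,160:480,::-1],None,fx=2,fy=2,interpolation=cv2.INTER_CUBIC))
for d in outline_of('end_block',p)[:1]: 
    q=rect(p,d['region'],42,100,84);print(d['confidence'],q,inrk(q[0][:2]))
m=(p['pixels'].max(2)<70).astype(np.uint8);m[300:]=0
k,l,s,c=cv2.connectedComponentsWithStats(m)
for i in range(1,k):
    if s[i,4]>1500: q=rect(p,l==i,38,65,110);print(s[i],q,inrk(q[0][:2]))
```

```text
0.69 (array([ 6.21392e+02, -1.03633e+02,  1.00000e-01, -4.37000e-01]), 1.59) [  -2.64044272 -127.02078419]
[  283     7    93   143 11345] (array([6.1316e+02, 2.4518e+01, 6.9000e-02, 2.2800e-01]), 2.59) [-0.73336641  1.38018032]
```

View pics/w32c.png

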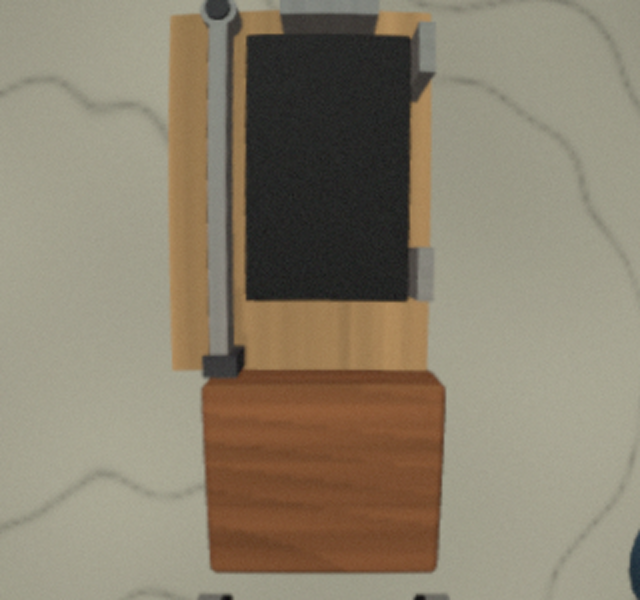

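Run:
```python
from rig import *
print(close_job())
```

```text
the job is handed in; nothing more can be done
None
```

The job is done and handed in at about 52 s on the robot's clock. No verdict was reported.

**What I did**
- **Slates:** I found two loose dark slates on the counter and placed both flat on the two already in the rack, making a stack of four. The blue and white look-alikes were left alone.
- **Squaring:** I tapped the stack twice from the right and twice from the front, until the fingers met a firm stop where the left and back uprights should stop them (within about 0.5 mm).
- **Gate:** I then swung the gate closed until it came up against its stop in the catch.
- **End block:** I pushed it into line in x, then sideways until it stopped against the rack's base. It was not knocked aside while I worked, and no grip slipped.

**Last checks**
- **Stack:** In the last wrist picture it looks like one clean block against all three uprights. The top slate measured about (-0.7, +1.4) mm and 0.01 rad from flush. That fit was rough (2.6 mm scatter), and only the top slate could be measured. For the lower three I rely on the firm stops and on seeing nothing stick out.
- **Gate:** It sits in the catch, parallel to the stack.
- **End block:** It measured 2.5 mm off centre, within 0.2 mm of the base edge and 0.002 rad from square. A later, poorer fit from higher up gave 3 mm in y and 0.02 rad, which is still inside the limits.
- **Other things:** I did not touch the ramekin, cutter or teaspoon. I last measured them before pushing the block. The ramekin and teaspoon were within 7 mm of their starting positions. The cutter read about 20 mm off in the side view, but it looked unmoved in the pictures, so I took that as network error.

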